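Fetch the check weight from under the bridge plate for the balance

ROBOT

A 6-joint arm with a two-finger parallel gripper is mounted at the origin on the work surface. World frame = base frame: x ahead of the robot, y to its left, z up, the work surface at z = 0. Lengths are in mm, angles in rad, forces in N, time in s.
With the tool pointing down it reaches from about 350 to 950 mm from the base axis. Payload 17.4 kg.
Tool frame: the origin (TCP) lies between the finger pads; the fingertips stand 8 mm ahead of it and the grasp point (between the pads) lies 11 mm behind it (env.tip_reach is the distance from the TCP to the fingertips, in mm); z points along the fingers, y is the direction in which the jaws open and shut (so a half turn about z gives the same grasp; the last joint's range is limited). The gripper opens to 93 mm and grips with 3 to 60 N. Pads are 15 mm wide; open, the fingers measure 128 mm over their backs; the gripper's body (75 mm by 188 mm) begins 65 mm behind the grasp point.
Start: joints at [1.198, 0.116, 1.442, -0, 1.584, -0.038], TCP at [221.8, 637.524, 226.646] pointing down, gripper open.
Joint ranges: [-2.83, 2.83], [-0.83, 2.19], [0.07, 2.5], [-1.14, 4.28], [0.01, 3], [-2.97, 2.97]. Speed limits (rad/s): [1.89, 1.89, 2.22, 3.14, 3.14, 3.14].

INTERFACE

Orientations are given as a rotation vector (axis times angle).
In Python, from station import env gives the robot as it stands.
- The arm moves only by the tool drive_tool, never from a script. Its argument "plan" is text: rows parted by semicolons, each of 5 numbers parted by spaces: the opening, from -1 (shut) to 1 (fully open), then the shift along the tool's x, y, z as a fraction of full scale, then the turn about the tool's z as a fraction of full scale. A call has 1 to 5 rows; each row is the pose to reach, as a shift and turn from the pose commanded when the call began, along the tool's axes at that moment; what a row does not reach only later rows make up. Full scale, the value 1, is 0.4 m for a shift and 60 degrees for a turn. A row lasts 1/8 s, in which the tool goes at most 62.5 mm and 10.7 degrees, less where a joint would pass 70% of its speed; a pose out of reach is approached as far as the arm can. A call with a number of a shift or a turn outside -1 to 1 is refused whole. A call with a gripper value outside its range is refused whole. The fingers move at their own pace and stop on an object; "newtons" is the grip in N (left out, the last holds). Time passes only in rows, so rows that repeat a pose let the fingers close. It gives the time, the measured TCP pose, the force and the opening at its end, in the units of the state.
- env.state(): the state, without advancing time (a new reading comes with each control period).
- env.get_image(name): name is "side" or "top"; returns the picture (400x640x3 uint8, red, green, blue); there is no depth.
- env.calibration(name): a dict with "fx", "fy", "cx", "cy" (pixels), "R" (3x3) and "t" (3): a world point X has camera coordinates R X + t. Camera axes: x right, y down, z forward; pixel columns grow to the right and rows downward; lengths in mm; the calibration is good to about 2 mm. A picture is of the moment at which its call begins. calibration takes no time and is no camera call.
- env.hand_in(): hands the job in, once; it reports no verdict.
Trained networks look in the newest picture that a camera, given by its name, has taken for a name from the list of things; names that differ only in an ending like _2 or _b are one class to them, and where a whole thing is asked for, a point or a joint stands for the part that bears it (a point fixed in the world has none). Each returns a list of dicts, best first, with "p" (0 to 1); they miss things now and then, are a little off and sometimes report something else, mostly with a low value. They report only what shows in the picture. A call takes as long as a camera call.
- env.search_frame(camera, query): "position" ([column, row] in pixels, amid what is visible of it).
- env.tip_of(camera, query): "position" ([column, row] in pixels: a listed point, or the origin of a listed thing).
The state is a dict: "time": time; "q": joint angles; "qvel": joint speeds; "joint_efforts": joint torques, N m; "eef_pos": TCP position; "ee_rot": TCP orientation; "wrist_force": force on the tool from outside, world axes, zero at the start; "torque": the same for the moment, N m; "width": finger opening in mm.
Only numpy, scipy, OpenCV 4.12 (cv2) and the standard library are available. Lean on these libraries where they do the work, as an engineer would, in place of code of your own. Each camera call takes 0.05 s, during which the arm holds its last target. There are 200 camera calls.

TASK

The check weight is needed on the balance, but it stands in the kit stand under the bridge plate, with a bottle and a jar on top. Stand the bottle and the jar in the empty tray, lay the plate there beside them, and set the weight down gently in the middle of the balance pan; then put the plate back on the stand exactly as it lay, and the bottle and the jar back upright each on the same end of the plate it came from. Leave the beaker and the glass dish where they are.

Things in the scene. Friction and masses are not known exactly. Their poses are not given: they have to be found in the camera images.
- stand: Black plastic kit stand, fixed, between tray and balance: base slab 90 x 190 x 8 mm (x, y, z) with two upright blocks, each 60 x 44 mm, at y = -68 and +68 mm, flat tops 66 mm above the origin; only the weight stands between them (gap 92 mm along y). Origin: centre of the underside. z up, y along the row of blocks. Yaw within 0.3 rad of the robot's frame.
- bridge: Loose aluminium bridge plate, about 120 g, 188 mm long (y), 8 mm thick: square pads of 58 mm at y = -65 and +65 mm, joined by a strip 14 mm wide (x). On its middle a black grip, 14 (x) x 30 mm (y), from 8 to 30 mm above the origin (centre of the underside). At the start it lies on the stand's blocks, centred on and parallel to the stand, origin 66 mm above the stand's. Ends alike.
- weight: Loose brass check weight, 500 g nominal: cylinder 50 mm in diameter and 36 mm high with a small knob of 20 mm diameter on top, 50 mm in all. Origin: centre of the underside. At the start it stands on the stand's base slab (8 mm above the table) under the strip of the bridge plate, showing on both sides of the strip; its knob is 8 mm below the plate.
- bottle: Loose slim bottle of amber glass with a blue cap, 34 mm in diameter, 72 mm high (straight sides up to 40 mm, then shoulder, and a cap of 18 mm diameter), 70 g nominal. Origin: centre of the underside. At the start it stands in the middle of one pad of the bridge plate, at either end.
- jar: Loose squat jar of amber glass with a blue lid, 48 mm in diameter, 48 mm high (straight sides up to 34 mm, then the lid of 46 mm diameter), 90 g nominal. Origin: centre of the underside. At the start it stands in the middle of the other pad of the bridge plate.
- tray: Empty grey plastic tray, fixed, left or right of the stand: 240 x 220 mm outside (x, y), walls 4 mm thick and 18 mm high, flat floor 4 mm above the origin. Origin: centre of the underside. The side area for the bottle, the jar and the plate.
- balance: White laboratory balance, fixed, on the other side of the stand: housing 190 x 190 mm around the pan, 70 mm high, with a lower display part (49 mm high) reaching to 173 mm from the pan's centre on its -x side. Round steel pan 110 mm in diameter, its top 80 mm above the origin. The pan does not move under load. Origin: on the table, under the centre of the pan.
- beaker: Bystander: small empty glass beaker, 52 mm in diameter, 55 mm high, standing on the table on the robot's side of the stand. Origin: centre of the underside.
- dish: Bystander: shallow glass dish, 84 mm in diameter, 28 mm high, on the table beyond the stand. Origin: centre of the underside.

How it is judged:
By the outcome, as a careful person would: the job done as asked, in the order asked, and still so for the second after the job is handed in, with the robot touching nothing.
It also fails if it takes over 138 s, if anything falls off the work surface, if the arm or the gripper's body presses on something with over 40 N, if the wrist force passes 120 N, or if a joint passes its speed limit or range.

## Working session

There is one attempt and no reset: what is moved stays moved. The work goes in short steps, Python scripts to look and compute and a tool call to move; the robot and the scene stay as the last step left them, time stands still between calls to the robot, and variables do not carry over. Pictures are saved under pics/ and viewed, about 12 in all and at most 16, crops included, and the job is handed in when it is done.

Besides the shell and the picture viewer there is one more tool, called as a command line: name --argument value ..., lists and objects as JSON in quotes. drive_tool: Moves the arm, as the interface text tells. Its arguments: {"type":"object","properties":{"plan":{"type":"string"},"newtons":{"type":"number"}},"required":["plan"]}

```bash
mkdir -p pics; ls
cat > h.py <<'E'
import numpy as np, cv2
from station import env
def K(n):
    c=env.calibration(n); return c,np.array(c["R"]),np.array(c["t"])
def proj(n,X):
    c,R,t=K(n); p=(R@np.atleast_2d(X).T).T+t
    return np.c_[c["fx"]*p[:,0]/p[:,2]+c["cx"],c["fy"]*p[:,1]/p[:,2]+c["cy"]]
def back(n,uv,z):
    c,R,t=K(n); o=-R.T@t; d=R.T@np.array([(uv[0]-c["cx"])/c["fx"],(uv[1]-c["cy"])/c["fy"],1])
    return o+d*(z-o[2])/d[2]
def shot(n,f):
    im=env.get_image(n); cv2.imwrite(f"pics/{f}.png",cv2.cvtColor(im,cv2.COLOR_RGB2BGR)); return im
E
python3 - <<'E'
from h import *
for n in("top","side"):
    shot(n,n+"0"); c,R,t=K(n); print(n,c["fx"],(-R.T@t).round(),R.round(2).tolist())
    for q in("stand","bridge","weight","bottle","jar","tray","balance","beaker","dish"):
        z={"stand":0,"bridge":66,"weight":8,"bottle":74,"jar":74}.get(q,0)
        r=env.tip_of(n,q)[:2]
        print(q,[(round(d["p"],2),np.round(d["position"]).tolist(),back(n,d["position"],z)[:2].round(1).tolist()) for d in r])
print(env.state())
E
```

```text
pics
top 480.8254741536709 [ 501.   12. 1129.] [[-0.01, -1.0, 0.0], [-1.0, 0.01, -0.07], [0.07, -0.0, -1.0]]
stand [(0.86, [308.0, 209.0], [562.2, 2.4])]
bridge [(0.75, [312.0, 212.0], [551.9, -5.6]), (0.55, [307.0, 210.0], [555.8, 5.7])]
weight [(0.55, [302.0, 214.0], [550.5, 17.1])]
bottle [(0.71, [339.0, 210.0], [555.6, -64.6])]
jar [(0.64, [278.0, 215.0], [545.0, 71.2])]
tray [(0.74, [167.0, 232.0], [512.1, 335.6])]
balance [(0.62, [453.0, 229.0], [511.8, -336.6])]
beaker [(0.71, [294.0, 288.0], [378.6, 38.5]), (0.27, [309.0, 211.0], [557.3, 1.6])]
dish [(0.86, [306.0, 125.0], [762.7, 4.6])]
side 463.6557108220093 [ 164. -637.  746.] [[0.84, -0.54, 0.02], [-0.35, -0.57, -0.75], [0.42, 0.62, -0.66]]
stand [(0.74, [299.0, 223.0], [553.2, 0.8])]
bridge [(0.69, [300.0, 203.0], [552.6, -6.7]), (0.35, [286.0, 182.0], [561.5, 70.9])]
weight [(0.82, [299.0, 218.0], [556.8, 8.0])]
bottle [(0.57, [313.0, 218.0], [546.4, -66.4]), (0.51, [218.0, 154.0], [469.9, 240.1])]
jar [(0.74, [284.0, 185.0], [549.2, 57.4])]
tray [(0.58, [216.0, 155.0], [499.0, 334.2])]
balance [(0.86, [376.0, 343.0], [511.2, -331.3]), (0.16, [297.0, 201.0], [587.3, 64.2])]
beaker [(0.81, [221.0, 247.0], [373.4, 25.8]), (0.56, [372.0, 193.0], [758.8, -6.5])]
dish [(0.96, [372.0, 192.0], [762.5, -1.3])]
{'time': 1.0, 'q': array([ 1.19819079e+00,  1.15984158e-01,  1.44162680e+00,  4.22767537e-06,
        1.58400080e+00, -3.78176931e-02]), 'qvel': array([-0.00056788, -0.00085075, -0.00012504,  0.00082013,  0.00159461,
       -0.00091548]), 'joint_efforts': array([-3.20735517e-04, -7.21023130e+01, -6.22776461e+01,  7.80337513e-02,
        1.81737507e-02,  4.70988573e-05]), 'eef_pos': array([221.80031589, 637.51203737, 226.64016792]), 'ee_rot': array([-5.23429595e-01, -3.09767258e+00,  2.80392222e-05]), 'wrist_force': array([-0.27002325, -0.57723908, -0.17410735]), 'torque': array([-0.00095251,  0.06331372,  0.01574218]), 'width': 93.1865551339771}
```

Run:
```python
import cv2
a=cv2.imread("pics/top0.png")[160:270,230:390]; cv2.imwrite("pics/top0c.png",cv2.resize(a,None,fx=5,fy=5,interpolation=cv2.INTER_CUBIC)[:, :800])
```

```text
(no output)
```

View pics/top0.png

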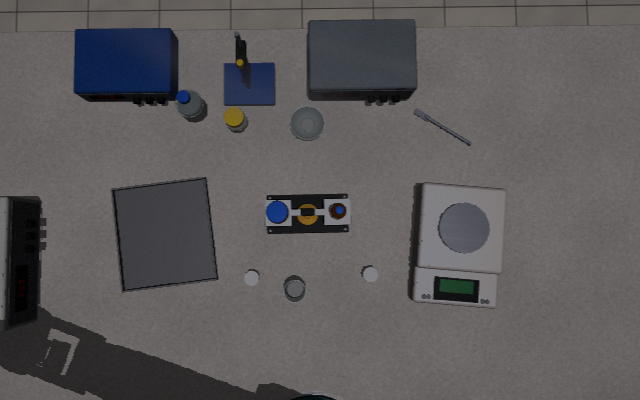

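View pics/side0.png

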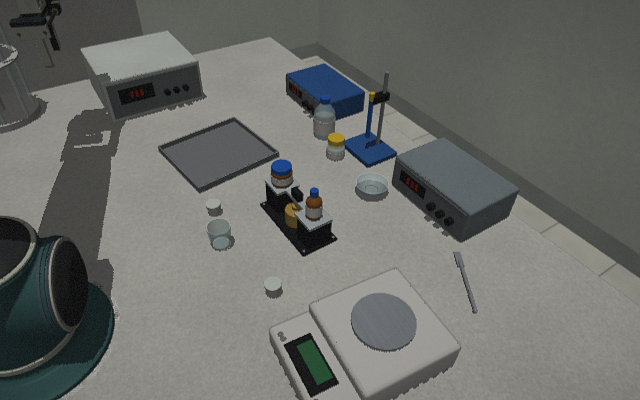

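View pics/top0c.png

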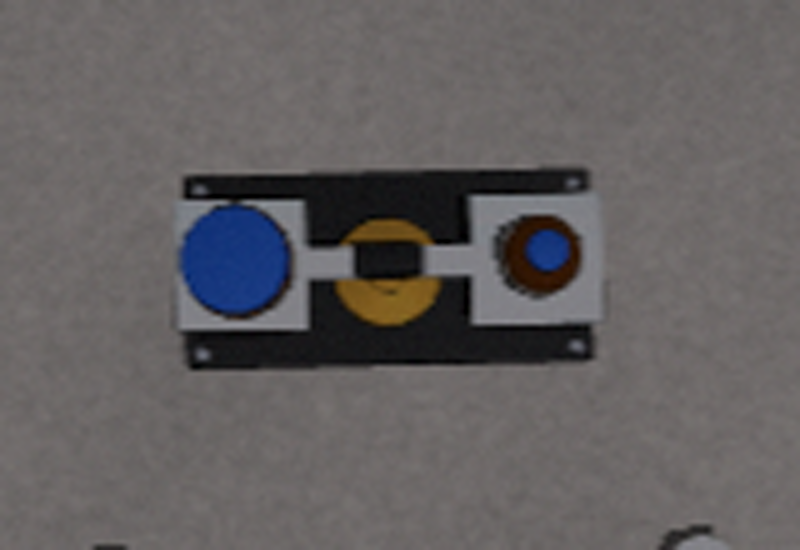

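```bash
cat >> h.py <<'E'
def rect(n,pts,z):
    P=np.array([back(n,p,z)[:2] for p in pts]); c=P.mean(0)
    e=(P[0]+P[3]-P[1]-P[2])/2; f=(P[0]+P[1]-P[2]-P[3])/2  # left-right(+y), up-down(+x)
    return c.round(1),np.round([np.hypot(*e),np.hypot(*f),np.arctan2(-e[0],e[1]),np.arctan2(f[1],f[0])],3)
E
python3 - <<'E'
from h import *
C=lambda L:[(x/5+230-.4,y/5+160-.4) for x,y in L]
print("base",rect("top",C([(184,178),(586,170),(592,358),(189,367)]),8))
print("plate",rect("top",C([(179,199),(597,194),(603,322),(181,330)]),74))
print("tray",rect("top",[(112,188),(206,178),(217,279),(124,291)],18))
im=cv2.imread("pics/top0.png"); hsv=cv2.cvtColor(im,cv2.COLOR_BGR2HSV)
m=cv2.inRange(hsv,(100,120,60),(130,255,255))
for x0,x1,z in((262,295,122),(325,350,146)):
    k=np.zeros_like(m); k[195:235,x0:x1]=m[195:235,x0:x1]; M=cv2.moments(k,True); u=(M['m10']/M['m00'],M['m01']/M['m00']); print(u,M['m00'],back("top",u,z))
m2=cv2.inRange(hsv,(10,120,60),(30,255,255)); k=np.zeros_like(m2);k[195:235,290:325]=m2[195:235,290:325]
x,y,w,h=cv2.boundingRect(k);print("weight",x,y,w,h,back("top",(x+w/2-.5,y+h/2-.5),44))
g=cv2.GaussianBlur(cv2.cvtColor(im,cv2.COLOR_BGR2GRAY),(3,3),0)
r=cv2.HoughCircles(g[185:272,420:505],cv2.HOUGH_GRADIENT,1,50,param1=80,param2=15,minRadius=20,maxRadius=32)
for c in r[0]: print("pan",c,back("top",(c[0]+420,c[1]+185),80), c[2]*1049/480.8)
E
```

```text
base (array([552. ,   5.8]), array([1.87843e+02, 8.80530e+01, 9.00000e-03, 1.70000e-02]))
plate (array([552. ,   5.1]), array([1.84485e+02, 5.69570e+01, 3.00000e-03, 1.80000e-02]))
tray (array([508.5, 334.7]), array([2.16499e+02, 2.36670e+02, 1.05000e-01, 1.20000e-01]))
(276.4863387978142, 211.5136612021858) 366.0 [551.13846238  70.58723976 122.        ]
(339.14285714285717, 209.625) 56.0 [552.23972341 -59.08583998 146.        ]
weight 297 204 21 21 [548.58293038   6.32388332  44.        ]
pan [43.5 43.5 25.2] [ 511.22728406 -333.98656904   80.        ] 54.98087
```

```bash
cat > p.py <<'E'
import numpy as np
def plan(cur,wps):
    """cur (x,y,z,theta rad); wps: (x,y,z,theta,opening,step mm). Prints calls of <=5 rows."""
    cur=np.array(cur,float); rows=[]
    for w in wps:
        t=np.array(w[:4],float); p=rows[-1][0] if rows else cur
        n=max(1,int(np.ceil(max(np.linalg.norm(t[:3]-p[:3])/w[5],abs(t[3]-p[3])/np.radians(10.5)))))
        rows+=[(p+(t-p)*(i+1)/n,w[4]) for i in range(n)]
    while rows:
        c=[]
        for q,o in rows[:5]:
            d=q-cur; s,k=np.sin(cur[3]),np.cos(cur[3])
            c.append("%.3g %.4f %.4f %.4f %.4f"%(o,(-s*d[0]+k*d[1])/400,(k*d[0]+s*d[1])/400,-d[2]/400,-d[3]/np.radians(60)))
        print("; ".join(c)); cur=rows[min(4,len(rows)-1)][0]; rows=rows[5:]
E
cat > tip.txt <<'E'
E
python3 - <<'E'
from p import plan
import numpy as np
a=np.array([-5.23429595e-01, -3.09767258e+00]);a/=np.hypot(*a);th=np.arctan2(2*a[1]**2-1,2*a[0]*a[1]);print(th)
plan((221.8,637.52,226.6,th),[(551.5,70.6,226.6,.012,1,47),(551.5,70.6,135,.012,1,47)])
E
```

```text
1.2360085356570563
1 -0.0889 -0.0763 -0.0000 0.0835; 1 -0.1777 -0.1525 -0.0000 0.1670; 1 -0.2666 -0.2288 -0.0000 0.2505; 1 -0.3555 -0.3051 -0.0000 0.3340; 1 -0.4443 -0.3814 -0.0000 0.4174
1 -0.1128 -0.0315 -0.0000 0.0835; 1 -0.2256 -0.0630 -0.0000 0.1670; 1 -0.3384 -0.0944 -0.0000 0.2505; 1 -0.4512 -0.1259 -0.0000 0.3340; 1 -0.5640 -0.1574 -0.0000 0.4174
1 -0.1155 0.0192 -0.0000 0.0835; 1 -0.2310 0.0385 -0.0000 0.1670; 1 -0.3466 0.0577 -0.0000 0.2505; 1 -0.4621 0.0770 -0.0000 0.3340; 1 -0.4621 0.0770 0.1145 0.3340
1 -0.0000 -0.0000 0.1145 0.0000
```

drive_tool --plan "1 -0.089 -0.076 0 0.083; 1 -0.178 -0.153 0 0.167; 1 -0.267 -0.229 0 0.25; 1 -0.356 -0.305 0 0.334; 1 -0.444 -0.381 0 0.417"

```text
time: 1.62
eef_pos: [340.0, 433.9, 226.8]
ee_rot: [1.186, 2.909, 0.001]
wrist_force: [0.2, 0.7, 0.8]
width: 93.1
```

drive_tool --plan "1 -0.113 -0.031 0 0.083; 1 -0.226 -0.063 0 0.167; 1 -0.338 -0.094 0 0.25; 1 -0.451 -0.126 0 0.334; 1 -0.564 -0.157 0 0.417"

```text
time: 2.25
eef_pos: [458.0, 231.5, 226.9]
ee_rot: [1.788, 2.583, 0.001]
wrist_force: [0.2, 0.3, 0.3]
width: 93.0
```

drive_tool --plan "1 -0.116 0.019 0 0.083; 1 -0.231 0.038 0 0.167; 1 -0.347 0.058 0 0.25; 1 -0.462 0.077 0 0.334; 1 -0.462 0.077 0 0.334"

```text
time: 2.88
eef_pos: [552.6, 68.8, 226.3]
ee_rot: [-2.212, -2.231, 0.001]
wrist_force: [-0.9, -0.5, -0.4]
width: 93.0
```

```bash
cat >> h.py <<'E'
def cur():
    s=env.state(); r=s["ee_rot"]; R=cv2.Rodrigues(np.array(r))[0]; th=np.arctan2(R[1,1],R[0,1])
    print(round(s["time"],2),s["eef_pos"].round(2),round(th,4),s["wrist_force"].round(1),round(s["width"],1))
    return (*s["eef_pos"],th)
E
python3 - <<'E'
from h import *
from p import plan
c=cur()
im=cv2.imread("pics/side0.png"); hsv=cv2.cvtColor(im,cv2.COLOR_BGR2HSV)
m=cv2.inRange(hsv,(100,120,60),(130,255,255))
for x0,x1,y0,y1,z in((268,296,155,190,115),(304,325,185,203,139)):
    k=np.zeros_like(m); k[y0:y1,x0:x1]=m[y0:y1,x0:x1]; x,y,w,h=cv2.boundingRect(k);u=(x+w/2-.5,y+h/2-.5);print(u,w,h,back("side",u,z))
print(proj("side",[[552-45,5.5-95,8],[552+45,5.5-95,8],[552+29,5.5-94,74]]).round(1))
im=cv2.resize(im[150:260,250:350],None,fx=6,fy=5.4,interpolation=cv2.INTER_CUBIC);im=cv2.resize(cv2.imread("pics/side0.png")[150:260,250:350],None,fx=5,fy=5,interpolation=cv2.INTER_CUBIC);cv2.imwrite("pics/side0c.png",im)
plan(c,[(551.7,70.2,135,.012,1,47),(551.7,70.2,88,.012,1,30)])
E
```

```text
2.88 [552.62  68.82 226.33] 0.0087 [-0.9 -0.5 -0.4] 93.0
(281.0, 167.5) 21 16 [549.07528784  69.26559139 115.        ]
(313.5, 192.5) 8 10 [549.4911369  -60.92493593 139.        ]
[[302.7 254.1]
 [337.8 237.5]
 [332.9 218.3]]
1 0.0017 -0.0011 0.1142 -0.0016; 1 0.0035 -0.0023 0.2283 -0.0031; 1 0.0035 -0.0023 0.2871 -0.0031; 1 0.0035 -0.0023 0.3458 -0.0031
```

View pics/side0c.png

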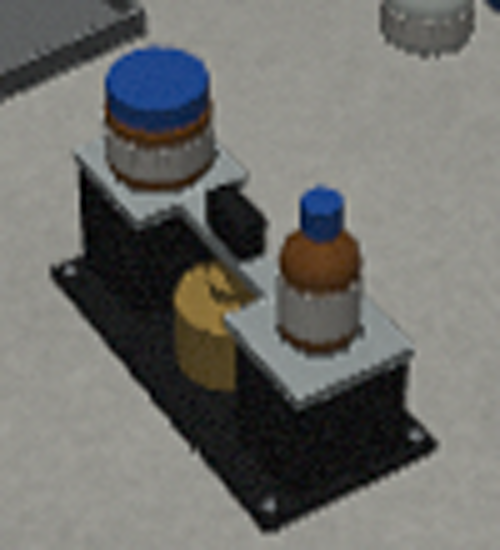

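drive_tool --plan "1 0.003 -0.004 0.114 -0.003; 1 0.003 -0.004 0.228 -0.003; 1 0.003 -0.004 0.24 -0.003; 1 0.003 -0.004 0.24 -0.003; 1 0.003 -0.004 0.24 -0.003"

```text
time: 3.5
eef_pos: [550.9, 72.5, 132.9]
ee_rot: [2.202, 2.238, 0.003]
wrist_force: [0.3, 0.2, 0.1]
width: 92.8
```

Run:
```python
from h import *
from p import plan
c=cur()
plan(c,[(550.7,70.2,88,.012,1,30)])
```

```text
3.5 [550.93  72.54 132.89] 0.0164 [0.3 0.2 0.1] 92.8
1 -0.0029 -0.0003 0.0561 0.0021; 1 -0.0058 -0.0007 0.1122 0.0042
```

drive_tool --plan "1 -0.005 0 0.05 0; 1 -0.005 0 0.1 0; 1 -0.005 0 0.108 0; 1 -0.005 0 0.108 0; 1 -0.005 0 0.108 0"

```text
time: 4.12
eef_pos: [550.5, 70.3, 88.0]
ee_rot: [2.203, 2.239, 0.001]
wrist_force: [0.7, 0.2, -0.3]
width: 93.0
```

drive_tool --plan "1 0 0 0 0; 1 0 0 0 0"

```text
time: 4.38
eef_pos: [550.3, 70.3, 87.8]
ee_rot: [2.203, 2.239, 0.001]
wrist_force: [0.1, 0.1, -0.0]
width: 93.0
```

drive_tool --plan "0.2 0 0 0 0; -0.2 0 0 0 0; -1 0 0 0 0; -1 0 0 0 0; -1 0 0 0 0" --newtons 15

```text
time: 5.0
eef_pos: [550.2, 70.2, 87.4]
ee_rot: [-2.204, -2.239, 0.0]
wrist_force: [-2.1, -0.7, -0.2]
width: 47.5
```

drive_tool --plan "-1 0 0 0 0; -1 0 0 0 0; -1 0 0 0 0"

```text
time: 5.38
eef_pos: [550.2, 70.3, 87.4]
ee_rot: [-2.204, -2.239, 0.0]
wrist_force: [0.5, -0.4, -0.4]
width: 47.8
```

Run:
```python
from h import *
from p import plan
cur()
c=(550,69.9,87.4,.0157)
plan(c,[(550,69.9,150,.0157,-1,22),(460,370,150,.0157,-1,42),(460,370,150,.0157,-1,42),(460,370,60,.0157,-1,32),(460,370,18.6,.0157,-1,14)])
```

```text
5.38 [550.16  70.25  87.42] 0.016 [ 0.5 -0.4 -0.4] 47.8
-1 0.0000 0.0000 -0.0522 -0.0000; -1 0.0000 0.0000 -0.1043 -0.0000; -1 0.0000 0.0000 -0.1565 -0.0000; -1 0.0942 -0.0266 -0.1565 -0.0000; -1 0.1884 -0.0533 -0.1565 -0.0000
-1 0.0942 -0.0266 -0.0000 -0.0000; -1 0.1884 -0.0533 -0.0000 -0.0000; -1 0.2826 -0.0799 -0.0000 -0.0000; -1 0.3768 -0.1066 -0.0000 -0.0000; -1 0.4711 -0.1332 -0.0000 -0.0000
-1 0.0942 -0.0266 -0.0000 -0.0000; -1 0.0942 -0.0266 -0.0000 -0.0000; -1 0.0942 -0.0266 0.0750 -0.0000; -1 0.0942 -0.0266 0.1500 -0.0000; -1 0.0942 -0.0266 0.2250 -0.0000
-1 0.0000 0.0000 0.0345 -0.0000; -1 0.0000 0.0000 0.0690 -0.0000; -1 0.0000 0.0000 0.1035 -0.0000
```

drive_tool --plan "-1 0 0 -0.04 0; -1 0 0 -0.1 0; -1 0 0 -0.157 0; -1 0.094 -0.027 -0.157 0; -1 0.188 -0.053 -0.157 0"

```text
time: 6.0
eef_pos: [527.7, 145.8, 151.8]
ee_rot: [2.204, 2.237, 0.002]
wrist_force: [-0.3, -0.1, -1.1]
width: 47.6
```

drive_tool --plan "-1 0.094 -0.027 0 0; -1 0.188 -0.053 0 0; -1 0.283 -0.08 0 0; -1 0.377 -0.107 0 0; -1 0.471 -0.133 0 0"

```text
time: 6.62
eef_pos: [471.2, 333.9, 151.5]
ee_rot: [2.203, 2.239, 0.001]
wrist_force: [1.1, -0.1, -0.5]
width: 47.5
```

drive_tool --plan "-1 0.07 -0.02 0 0; -1 0.094 -0.027 0 0; -1 0.094 -0.027 0.075 0; -1 0.094 -0.027 0.15 0; -1 0.094 -0.027 0.225 0"

```text
time: 7.25
eef_pos: [460.6, 369.5, 60.1]
ee_rot: [2.204, 2.239, 0.001]
wrist_force: [0.3, -0.1, -1.6]
width: 47.8
```

drive_tool --plan "-1 0 0 0.035 0; -1 0 0 0.07 0; -1 0 0 0.09 0; -1 0 0 0.09 0; -1 0 0 0.09 0"

```text
time: 7.88
eef_pos: [460.5, 370.3, 25.0]
ee_rot: [2.203, 2.239, 0.001]
wrist_force: [-0.3, 0.1, -0.6]
width: 47.6
```

Run:
```python
from h import *
cur(); shot("side","s1")
```

```text
7.88 [460.46 370.28  24.96] 0.016 [-0.3  0.1 -0.6] 47.6
```

View pics/s1.png

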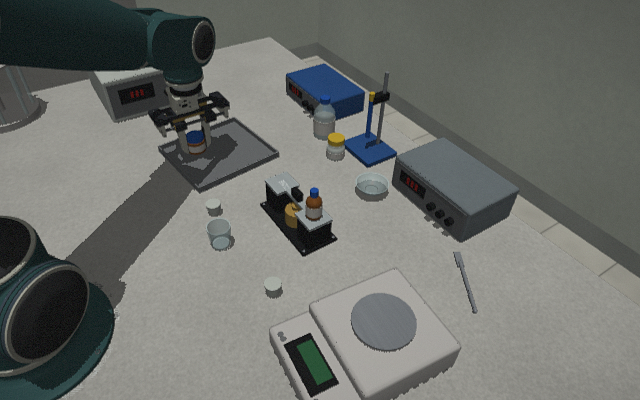

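drive_tool --plan "-1 0 0 0.009 0; -1 0 0 0.0175 0; -1 0 0 0.0175 0; -1 0 0 0.0175 0"

```text
time: 8.43
eef_pos: [460.1, 370.0, 17.1]
ee_rot: [-2.204, -2.239, 0.0]
wrist_force: [-0.7, 0.5, -0.5]
width: 47.9
```

Run:
```python
from p import plan
c=(460,370,17.2,.0157)
plan(c,[(460,370,17.2,.0157,.33,60)]*3+[(460,370,100,.0157,.33,42)])
print()
c=(460,370,100,.0157)
plan(c,[(500,235,200,.0157,.33,60),(550.5,-60,200,.0157,1,60),(550.5,-60,200,.0157,1,60),(550.5,-60,110,.0157,1,50),(550.5,-60,88.5,.0157,1,25)])
```

```text
0.33 0.0000 0.0000 -0.0000 -0.0000; 0.33 0.0000 0.0000 -0.0000 -0.0000; 0.33 0.0000 0.0000 -0.0000 -0.0000; 0.33 0.0000 0.0000 -0.1035 -0.0000; 0.33 0.0000 0.0000 -0.2070 -0.0000

0.33 -0.1130 0.0316 -0.0833 -0.0000; 0.33 -0.2260 0.0631 -0.1667 -0.0000; 0.33 -0.3390 0.0947 -0.2500 -0.0000; 1 -0.4869 0.1176 -0.2500 -0.0000; 1 -0.6348 0.1406 -0.2500 -0.0000
1 -0.1479 0.0229 -0.0000 -0.0000; 1 -0.2958 0.0459 -0.0000 -0.0000; 1 -0.4436 0.0688 -0.0000 -0.0000; 1 -0.4436 0.0688 -0.0000 -0.0000; 1 -0.4436 0.0688 0.1125 -0.0000
1 0.0000 0.0000 0.1125 -0.0000; 1 0.0000 0.0000 0.1663 -0.0000
```

drive_tool --plan "0.33 0 0 0 0; 0.33 0 0 0 0; 0.33 0 0 0 0; 0.33 0 0 -0.1 0; 0.33 0 0 -0.207 0"

```text
time: 9.05
eef_pos: [459.8, 369.8, 100.6]
ee_rot: [-2.203, -2.239, 0.002]
wrist_force: [0.1, 0.4, -0.6]
width: 61.7
```

drive_tool --plan "0.33 -0.113 0.032 -0.083 0; 0.33 -0.226 0.063 -0.167 0; 0.33 -0.339 0.095 -0.25 0; 1 -0.487 0.118 -0.25 0; 1 -0.635 0.141 -0.25 0"

```text
time: 9.68
eef_pos: [520.8, 115.3, 200.6]
ee_rot: [2.203, 2.239, 0.001]
wrist_force: [0.3, 0.8, -0.4]
width: 77.3
```

drive_tool --plan "1 -0.148 0.023 0 0; 1 -0.296 0.046 0 0; 1 -0.444 0.069 0 0; 1 -0.444 0.069 0 0; 1 -0.444 0.069 0 0"

```text
time: 10.3
eef_pos: [551.0, -59.9, 199.9]
ee_rot: [-2.204, -2.238, -0.0]
wrist_force: [0.7, -0.3, 0.3]
width: 93.1
```

drive_tool --plan "1 0 0 0.1 0; 1 0 0 0.19 0; 1 0 0 0.2 0; 1 0 0 0.2 0"

```text
time: 10.8
eef_pos: [551.4, -59.4, 121.3]
ee_rot: [2.202, 2.24, 0.001]
wrist_force: [0.4, 0.2, 0.8]
width: 93.2
```

Run:
```python
from h import *
cur(); im=shot("side","s2")[130:250,250:370]; cv2.imwrite("pics/s2c.png",cv2.cvtColor(cv2.resize(im,None,fx=5,fy=5,interpolation=cv2.INTER_CUBIC),cv2.COLOR_RGB2BGR))
```

```text
10.8 [551.43 -59.35 121.26] 0.0172 [0.4 0.2 0.8] 93.2
```

View pics/s2c.png

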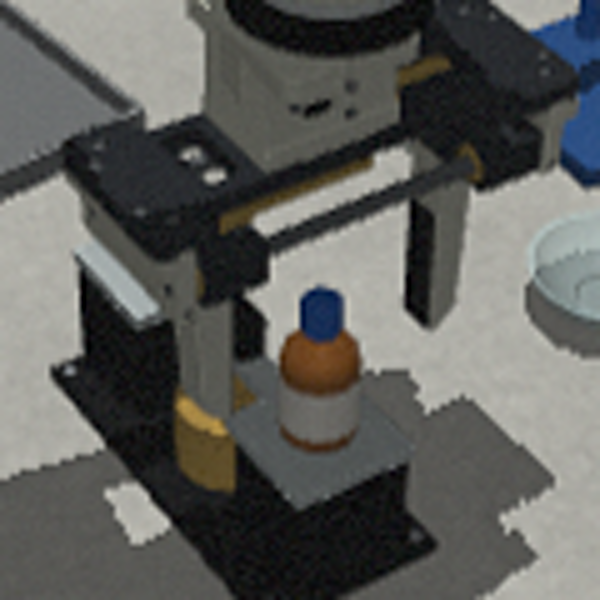

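drive_tool --plan "1 0 0 0.06 0; 1 0 0 0.079 0; 0.6 0 0 0.079 0; 0 0 0 0.079 0; -0.4 0 0 0.079 0" --newtons 15

```text
time: 11.48
eef_pos: [551.4, -60.2, 89.2]
ee_rot: [2.203, 2.239, 0.001]
wrist_force: [0.9, -0.3, 0.1]
width: 67.5
```

drive_tool --plan "-1 0 0 0 0; -1 0 0 0 0; -1 0 0 0 0; -1 0 0 0 0"

```text
time: 11.98
eef_pos: [551.1, -60.2, 88.5]
ee_rot: [-2.204, -2.239, 0.0]
wrist_force: [0.5, -0.0, -0.0]
width: 33.5
```

Run:
```python
from h import *
from p import plan
cur()
c=(550.5,-60,88.4,.0157)
plan(c,[(550.5,-60,190,.0157,-1,25),(460,290,190,.0157,-1,42),(460,290,190,.0157,-1,42),(460,290,40,.0157,-1,36),(460,290,19,.0157,-1,10)])
```

```text
11.97 [551.06 -60.17  88.46] 0.016 [ 0.5 -0.  -0. ] 33.5
-1 0.0000 0.0000 -0.0508 -0.0000; -1 0.0000 0.0000 -0.1016 -0.0000; -1 0.0000 0.0000 -0.1524 -0.0000; -1 0.0000 0.0000 -0.2032 -0.0000; -1 0.0000 0.0000 -0.2540 -0.0000
-1 0.0976 -0.0236 -0.0000 -0.0000; -1 0.1952 -0.0472 -0.0000 -0.0000; -1 0.2928 -0.0708 -0.0000 -0.0000; -1 0.3904 -0.0944 -0.0000 -0.0000; -1 0.4880 -0.1180 -0.0000 -0.0000
-1 0.0976 -0.0236 -0.0000 -0.0000; -1 0.1952 -0.0472 -0.0000 -0.0000; -1 0.2928 -0.0708 -0.0000 -0.0000; -1 0.3904 -0.0944 -0.0000 -0.0000; -1 0.3904 -0.0944 -0.0000 -0.0000
-1 0.0000 0.0000 0.0750 -0.0000; -1 0.0000 0.0000 0.1500 -0.0000; -1 0.0000 0.0000 0.2250 -0.0000; -1 0.0000 0.0000 0.3000 -0.0000; -1 0.0000 0.0000 0.3750 -0.0000
-1 0.0000 0.0000 0.0175 -0.0000; -1 0.0000 0.0000 0.0350 -0.0000; -1 0.0000 0.0000 0.0525 -0.0000
```

drive_tool --plan "-1 0 0 -0.04 0; -1 0 0 -0.1 0; -1 0 0 -0.16 0; -1 0 0 -0.22 0; -1 0 0 -0.254 0"

```text
time: 12.6
eef_pos: [551.4, -60.2, 192.3]
ee_rot: [2.202, 2.238, 0.002]
wrist_force: [1.2, -0.1, -1.0]
width: 33.4
```

drive_tool --plan "-1 0.098 -0.024 0 0; -1 0.195 -0.047 0 0; -1 0.293 -0.071 0 0; -1 0.39 -0.094 0 0; -1 0.488 -0.118 0 0"

```text
time: 13.22
eef_pos: [500.2, 135.4, 190.3]
ee_rot: [2.204, 2.239, 0.0]
wrist_force: [-0.3, 0.5, -0.4]
width: 33.5
```

drive_tool --plan "-1 0.098 -0.024 0 0; -1 0.195 -0.047 0 0; -1 0.293 -0.071 0 0; -1 0.39 -0.094 0 0; -1 0.39 -0.094 0 0"

```text
time: 13.85
eef_pos: [459.8, 291.5, 190.0]
ee_rot: [-2.2, -2.242, 0.001]
wrist_force: [0.8, 0.3, -0.7]
width: 33.8
```

drive_tool --plan "-1 0 0 0.075 0; -1 0 0 0.15 0; -1 0 0 0.225 0; -1 0 0 0.3 0; -1 0 0 0.375 0"

```text
time: 14.48
eef_pos: [460.9, 288.9, 39.3]
ee_rot: [2.204, 2.238, -0.0]
wrist_force: [-0.2, 0.5, -1.1]
width: 33.4
```

drive_tool --plan "-1 0 0 0.02 0; -1 0 0 0.04 0; -1 0 0 0.05 0; -1 0 0 0.053 0; -1 0 0 0.053 0"

```text
time: 15.1
eef_pos: [460.9, 289.8, 19.3]
ee_rot: [2.203, 2.239, 0.001]
wrist_force: [0.1, -0.6, 0.1]
width: 33.4
```

drive_tool --plan "-1 0 0 0.001 0; 0 0 0 0.001 0; 0.1 0 0 0.001 0; 0.1 0 0 0.001 0; 0.1 0 0 -0.06 0"

```text
time: 15.72
eef_pos: [459.8, 289.1, 41.5]
ee_rot: [-2.203, -2.239, 0.005]
wrist_force: [0.6, -0.7, 0.6]
width: 51.3
```

Run:
```python
from h import *
from p import plan
c=cur()
c=(460.1,290,42.8,.0157)
plan(c,[(460,290,160,.0157,.1,58),(550.7,5,160,.012,.1,55),(550.7,5,160,.012,.1,55),(550.7,5,110,.012,.1,50),(550.7,5,77,.012,.1,18)])
```

```text
15.72 [459.77 289.15  41.54] 0.016 [ 0.6 -0.7  0.6] 51.3
0.1 0.0000 -0.0001 -0.0977 -0.0000; 0.1 0.0000 -0.0002 -0.1953 -0.0000; 0.1 0.0000 -0.0002 -0.2930 -0.0000; 0.1 -0.1193 0.0357 -0.2930 0.0006; 0.1 -0.2387 0.0716 -0.2930 0.0012
0.1 -0.1193 0.0361 -0.0000 0.0006; 0.1 -0.2386 0.0721 -0.0000 0.0012; 0.1 -0.3579 0.1082 -0.0000 0.0018; 0.1 -0.4771 0.1443 -0.0000 0.0024; 0.1 -0.4771 0.1443 -0.0000 0.0024
0.1 0.0000 0.0000 0.1250 -0.0000; 0.1 0.0000 0.0000 0.1663 -0.0000; 0.1 0.0000 0.0000 0.2075 -0.0000
```

drive_tool --plan "0.1 0 0 -0.098 0; 0.1 0 0 -0.195 0; 0.1 0 0 -0.293 0; 0.1 -0.119 0.036 -0.293 0; 0.1 -0.239 0.072 -0.293 0.001"

```text
time: 16.35
eef_pos: [491.2, 193.7, 160.6]
ee_rot: [2.203, 2.239, 0.001]
wrist_force: [0.5, 0.6, -0.1]
width: 51.1
```

drive_tool --plan "0.1 -0.119 0.036 0 0; 0.1 -0.239 0.072 0 0.001; 0.1 -0.358 0.108 0 0.002; 0.1 -0.477 0.144 0 0.003; 0.1 -0.477 0.144 0 0.003"

```text
time: 16.98
eef_pos: [551.9, 2.1, 159.9]
ee_rot: [2.212, 2.231, -0.001]
wrist_force: [0.8, 0.2, -0.1]
width: 51.4
```

drive_tool --plan "0.1 0 0 0.1 0; 0.1 0 0 0.17 0; 0.1 0 0 0.2 0; 0.1 0 0 0.207 0; 0.1 0 0 0.207 0"

```text
time: 17.6
eef_pos: [551.8, 4.8, 78.2]
ee_rot: [2.207, 2.234, 0.001]
wrist_force: [0.4, 0.1, -0.4]
width: 51.3
```

Run:
```python
from h import *
cur(); a=cv2.cvtColor(cv2.imread("pics/side0.png"),cv2.COLOR_BGR2RGB)
im=shot("side","s3")
im=im[130:250,250:370]; cv2.imwrite("pics/s3c.png",cv2.cvtColor(cv2.resize(im,None,fx=5,fy=5,interpolation=cv2.INTER_CUBIC),cv2.COLOR_RGB2BGR))
```

```text
17.6 [551.84   4.84  78.23] 0.0121 [ 0.4  0.1 -0.4] 51.3
```

View pics/s3c.png

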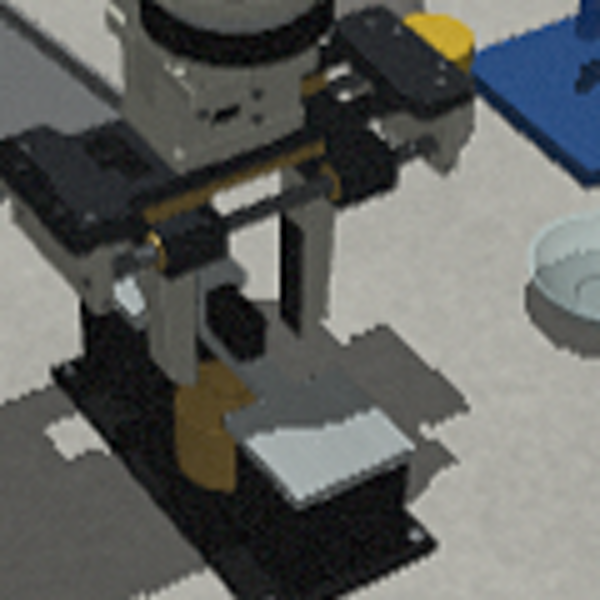

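drive_tool --plan "-0.2 0 0 0.002 0; -0.4 0 0 0.002 0; -1 0 0 0.002 0; -1 0 0 0.002 0; -1 0 0 0.002 0" --newtons 5

```text
time: 18.27
eef_pos: [551.4, 4.6, 76.5]
ee_rot: [-2.208, -2.234, 0.0]
wrist_force: [0.1, 0.6, 0.7]
width: 14.0
```

drive_tool --plan "-1 0 0 0 0; -1 0 0 0 0; -1 0 0 0 0"

```text
time: 18.65
eef_pos: [551.5, 4.6, 76.5]
ee_rot: [2.208, 2.235, 0.0]
wrist_force: [-0.6, -1.2, 0.9]
width: 14.1
```

Run:
```python
from h import *
cur(); b=cv2.imread("pics/s3.png")
im=cv2.cvtColor(shot("side","s4"),cv2.COLOR_RGB2BGR)
g=lambda x:cv2.GaussianBlur(cv2.cvtColor(x,cv2.COLOR_BGR2GRAY)[198:236,296:336].astype(np.float32),(0,0),.7)
W=cv2.createHanningWindow((40,38),cv2.CV_32F)
print(cv2.phaseCorrelate(g(b),g(im),W))
M=np.eye(2,3,dtype=np.float32); print(cv2.findTransformECC(g(b),g(im),M,cv2.MOTION_TRANSLATION,(3,100,1e-6),None,3))
print(proj("side",[[580,-64,74],[581,-64,74],[580,-63,74]]))
c=np.hstack([cv2.resize(x[185:245,285:345],None,fx=6.5,fy=6.5,interpolation=cv2.INTER_CUBIC) for x in(b,im)]); cv2.imwrite("pics/s34.png",c)
```

```text
18.65 [551.45   4.59  76.5 ] 0.0118 [-0.6 -1.2  0.9] 14.1
((0.11591409341446024, 0.07123309728834926), 1.1284351366758347)
(0.9971397240037004, array([[ 1.        ,  0.        ,  0.13860247],
       [ 0.        ,  1.        , -0.05145358]], dtype=float32))
[[325.8909277  211.54575354]
 [326.28471952 211.37359891]
 [325.62565771 211.26704234]]
```

View pics/s34.png

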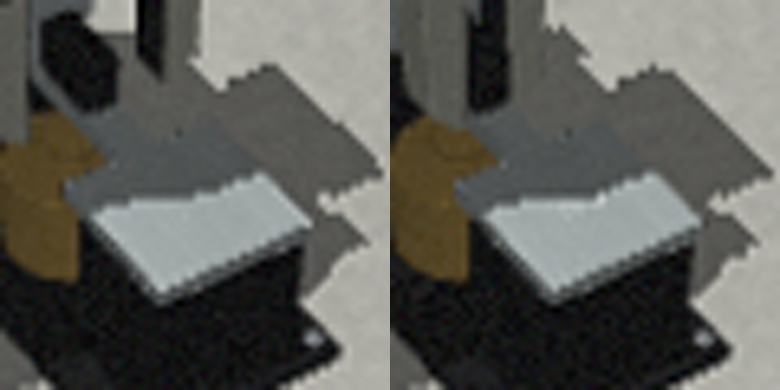

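Run:
```python
from p import plan
c=(551.45,4.6,76.5,.0118)
plan(c,[(551.45,4.6,90,.0118,-1,7),(551.45,4.6,160,.0118,-1,25),(570,341,160,.0118,-1,36),(570,341,160,.0118,-1,36),(570,341,40,.0118,-1,30)])
```

```text
-1 0.0000 0.0000 -0.0169 -0.0000; -1 0.0000 0.0000 -0.0338 -0.0000; -1 0.0000 0.0000 -0.0921 -0.0000; -1 0.0000 0.0000 -0.1504 -0.0000; -1 0.0000 0.0000 -0.2087 -0.0000
-1 0.0840 0.0056 -0.0000 -0.0000; -1 0.1681 0.0113 -0.0000 -0.0000; -1 0.2521 0.0169 -0.0000 -0.0000; -1 0.3362 0.0225 -0.0000 -0.0000; -1 0.4202 0.0281 -0.0000 -0.0000
-1 0.0840 0.0056 -0.0000 -0.0000; -1 0.1681 0.0113 -0.0000 -0.0000; -1 0.2521 0.0169 -0.0000 -0.0000; -1 0.3362 0.0225 -0.0000 -0.0000; -1 0.4202 0.0281 -0.0000 -0.0000
-1 0.0000 0.0000 -0.0000 -0.0000; -1 0.0000 0.0000 0.0750 -0.0000; -1 0.0000 0.0000 0.1500 -0.0000; -1 0.0000 0.0000 0.2250 -0.0000; -1 0.0000 0.0000 0.3000 -0.0000
```

drive_tool --plan "-1 0 0 0 0; -1 0 0 -0.015 0; -1 0 0 -0.035 0; -1 0 0 -0.08 0; -1 0 0 -0.13 0" --newtons 25

```text
time: 19.32
eef_pos: [551.5, 4.6, 130.1]
ee_rot: [2.208, 2.234, 0.0]
wrist_force: [-0.0, -0.4, -0.9]
width: 14.2
```

drive_tool --plan "-1 0.05 0.003 -0.05 0; -1 0.13 0.009 -0.06 0; -1 0.21 0.014 -0.06 0; -1 0.294 0.02 -0.06 0; -1 0.378 0.025 -0.06 0"

```text
time: 19.95
eef_pos: [559.6, 158.1, 153.8]
ee_rot: [2.208, 2.235, 0.001]
wrist_force: [0.2, 0.1, -1.5]
width: 13.6
```

drive_tool --plan "-1 0.084 0.006 0 0; -1 0.168 0.011 0 0; -1 0.252 0.017 0 0; -1 0.336 0.023 0 0; -1 0.42 0.028 0 0"

```text
time: 20.58
eef_pos: [568.4, 326.3, 153.7]
ee_rot: [2.208, 2.235, 0.001]
wrist_force: [-0.6, 0.4, -0.2]
width: 13.9
```

drive_tool --plan "-1 0.03 0.002 0 0; -1 0.042 0.003 0 0; -1 0.042 0.003 0.06 0; -1 0.042 0.003 0.13 0; -1 0.042 0.003 0.2 0"

```text
time: 21.2
eef_pos: [570.0, 340.1, 72.2]
ee_rot: [2.209, 2.233, 0.001]
wrist_force: [-0.0, 0.3, -1.5]
width: 13.8
```

drive_tool --plan "-1 0 0 0.02 0; -1 0 0 0.04 0; -1 0 0 0.04 0"

```text
time: 21.58
eef_pos: [570.0, 340.8, 56.9]
ee_rot: [2.208, 2.234, 0.001]
wrist_force: [-0.4, 0.3, -1.4]
width: 13.9
```

Run:
```python
from h import *
cur(); im=shot("side","s5")[90:210,130:300]; cv2.imwrite("pics/s5c.png",cv2.cvtColor(cv2.resize(im,None,fx=4.5,fy=4.5,interpolation=cv2.INTER_CUBIC),cv2.COLOR_RGB2BGR))
```

```text
21.57 [570.04 340.75  56.89] 0.0116 [-0.4  0.3 -1.4] 13.9
```

View pics/s5c.png

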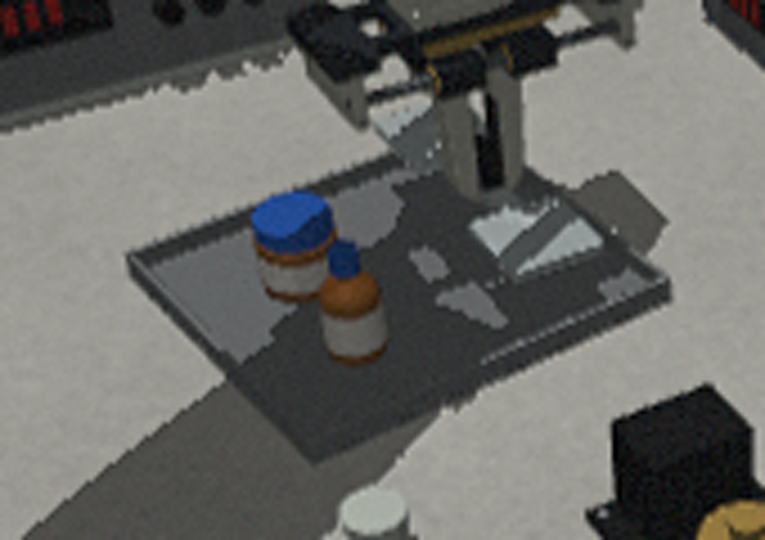

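drive_tool --plan "-1 0 0 0.04 0; -1 0 0 0.07 0; -1 0 0 0.088 0; -1 0 0 0.098 0; -1 0 0 0.103 0"

```text
time: 22.25
eef_pos: [569.9, 340.9, 15.1]
ee_rot: [-2.208, -2.235, 0.0]
wrist_force: [0.4, 0.4, -0.4]
width: 13.9
```

drive_tool --plan "-1 0 0 0.001 0; -1 0 0 0.002 0; -1 0 0 0.002 0"

```text
time: 22.62
eef_pos: [569.9, 340.9, 14.6]
ee_rot: [2.208, 2.234, 0.0]
wrist_force: [-0.5, 0.7, -2.0]
width: 13.7
```

drive_tool --plan "-0.6 0 0 0 0; -0.3 0 0 0 0; -0.3 0 0 0 0; -0.3 0 0 -0.06 0; -0.3 0 0 -0.18 0"

```text
time: 23.25
eef_pos: [568.9, 340.3, 85.3]
ee_rot: [-2.208, -2.234, 0.006]
wrist_force: [0.3, -0.4, 0.6]
width: 32.6
```

Run:
```python
from h import *
c=cur(); t=shot("top","t6"); s=shot("side","s6")
for n,im in(("top",t),("side",s)):
    hsv=cv2.cvtColor(im,cv2.COLOR_RGB2HSV); m=cv2.inRange(hsv,(10,110,50),(30,255,255))
    u0,v0=proj(n,[[551,5,40]])[0].astype(int); k=np.zeros_like(m); k[v0-30:v0+30,u0-30:u0+30]=m[v0-30:v0+30,u0-30:u0+30]
    x,y,w,h=cv2.boundingRect(k); M=cv2.moments(k,True); print(n,x,y,w,h,M['m10']/M['m00'],M['m01']/M['m00'])
    # render silhouette model and match
    a=np.linspace(0,2*np.pi,48); best=None
    ring=lambda X,Y,r,z:np.c_[X+r*np.cos(a),Y+r*np.sin(a),0*a+z]
    for X in np.arange(540,563,1.):
        for Y in np.arange(-6,18,1.):
            P=[np.vstack([ring(X,Y,25,8),ring(X,Y,25,44)]),np.vstack([ring(X,Y,10,44),ring(X,Y,10,58)])]
            r=np.zeros_like(m)
            for p in P: cv2.fillConvexPoly(r,cv2.convexHull(np.round(proj(n,p)*16).astype(np.int32)),255,shift=4)
            e=np.count_nonzero(r!=k)
            if best is None or e<best[0]: best=(e,X,Y)
    print(best)
c=np.hstack([cv2.resize(x[185:245,270:340],None,fx=5.5,fy=5.5,interpolation=cv2.INTER_CUBIC) for x in(t,s)]); cv2.imwrite("pics/c6.png",cv2.cvtColor(c,cv2.COLOR_RGB2BGR))
```

```text
23.25 [568.92 340.3   85.26] 0.0118 [ 0.3 -0.4  0.6] 32.6
top 296 204 23 21 307.13350785340316 213.96858638743456
(np.int64(40), np.float64(549.0), np.float64(7.0))
side 285 201 22 27 294.2340425531915 212.49172576832152
(np.int64(139), np.float64(547.0), np.float64(7.0))
```

View pics/c6.png

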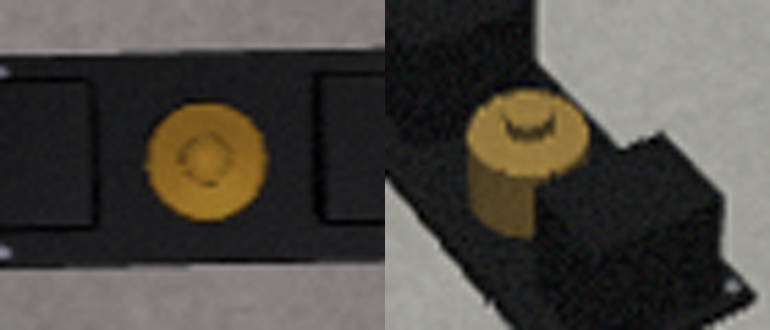

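Run:
```python
from p import plan
plan((570,340.9,86,.0118),[(562,220,140,.0118,1,55),(548.3,6.5,140,.0118,1,55),(548.3,6.5,140,.0118,1,55),(548.3,6.5,60,.0118,1,45),(548.3,6.5,22,.0118,1,22)])
print()
plan((548.3,6.5,22,.0118),[(548.3,6.5,170,.0118,-1,30),(510.5,-334,170,.0118,-1,36),(510.5,-334,170,.0118,-1,36),(510.5,-334,110,.0118,-1,20)])
```

```text
1 -0.1007 -0.0079 -0.0450 -0.0000; 1 -0.2013 -0.0157 -0.0900 -0.0000; 1 -0.3020 -0.0236 -0.1350 -0.0000; 1 -0.4353 -0.0337 -0.1350 -0.0000; 1 -0.5686 -0.0438 -0.1350 -0.0000
1 -0.1333 -0.0101 -0.0000 -0.0000; 1 -0.2667 -0.0203 -0.0000 -0.0000; 1 -0.2667 -0.0203 -0.0000 -0.0000; 1 -0.2667 -0.0203 0.1000 -0.0000; 1 -0.2667 -0.0203 0.2000 -0.0000
1 0.0000 0.0000 0.0475 -0.0000; 1 0.0000 0.0000 0.0950 -0.0000

-1 0.0000 0.0000 -0.0740 -0.0000; -1 0.0000 0.0000 -0.1480 -0.0000; -1 0.0000 0.0000 -0.2220 -0.0000; -1 0.0000 0.0000 -0.2960 -0.0000; -1 0.0000 0.0000 -0.3700 -0.0000
-1 -0.0850 -0.0105 -0.0000 -0.0000; -1 -0.1700 -0.0209 -0.0000 -0.0000; -1 -0.2550 -0.0314 -0.0000 -0.0000; -1 -0.3400 -0.0418 -0.0000 -0.0000; -1 -0.4250 -0.0523 -0.0000 -0.0000
-1 -0.0850 -0.0105 -0.0000 -0.0000; -1 -0.1700 -0.0209 -0.0000 -0.0000; -1 -0.2550 -0.0314 -0.0000 -0.0000; -1 -0.3400 -0.0418 -0.0000 -0.0000; -1 -0.4250 -0.0523 -0.0000 -0.0000
-1 0.0000 0.0000 -0.0000 -0.0000; -1 0.0000 0.0000 0.0500 -0.0000; -1 0.0000 0.0000 0.1000 -0.0000; -1 0.0000 0.0000 0.1500 -0.0000
```

drive_tool --plan "1 -0.1 -0.008 -0.045 0; 1 -0.2 -0.016 -0.09 0; 1 -0.302 -0.024 -0.135 0; 1 -0.435 -0.034 -0.135 0; 1 -0.569 -0.044 -0.135 0"

```text
time: 23.98
eef_pos: [554.6, 111.6, 140.4]
ee_rot: [2.207, 2.235, 0.001]
wrist_force: [0.3, -0.1, -0.5]
width: 78.0
```

drive_tool --plan "1 -0.133 -0.01 0 0; 1 -0.267 -0.02 0 0; 1 -0.267 -0.02 0 0; 1 -0.267 -0.02 0.07 0; 1 -0.267 -0.02 0.13 0"

```text
time: 24.6
eef_pos: [548.2, 6.7, 87.5]
ee_rot: [-2.208, -2.235, -0.0]
wrist_force: [-0.6, -0.2, -0.4]
width: 92.8
```

drive_tool --plan "1 0 0 0.06 0; 1 0 0 0.12 0; 1 0 0 0.155 0; 1 0 0 0.165 0; 1 0 0 0.165 0"

```text
time: 25.22
eef_pos: [548.5, 6.4, 22.9]
ee_rot: [2.208, 2.235, 0.0]
wrist_force: [0.5, -0.5, 0.8]
width: 92.9
```

drive_tool --plan "0.5 0 0 0 0; 0.2 0 0 0 0; -1 0 0 0 0; -1 0 0 0 0; -1 0 0 0 0" --newtons 10

```text
time: 25.85
eef_pos: [548.2, 6.2, 22.5]
ee_rot: [-2.208, -2.235, 0.0]
wrist_force: [-0.5, -0.2, 0.2]
width: 49.5
```

drive_tool --plan "-1 0 0 0 0; -1 0 0 0 0; -1 0 0 -0.01 0; -1 0 0 -0.03 0; -1 0 0 -0.03 0" --newtons 40

```text
time: 26.48
eef_pos: [548.6, 6.1, 35.3]
ee_rot: [2.208, 2.234, 0.001]
wrist_force: [-1.1, 0.1, -5.1]
width: 49.2
```

drive_tool --plan "-1 0 0 -0.06 0; -1 0 0 -0.13 0; -1 0 0 -0.2 0; -1 0 0 -0.27 0; -1 0 0 -0.34 0"

```text
time: 27.1
eef_pos: [548.1, 6.2, 171.3]
ee_rot: [-2.208, -2.235, -0.0]
wrist_force: [0.0, -0.1, -4.0]
width: 48.9
```

drive_tool --plan "-1 -0.06 -0.008 0 0; -1 -0.14 -0.017 0 0; -1 -0.225 -0.028 0 0; -1 -0.31 -0.038 0 0; -1 -0.395 -0.049 0 0"

```text
time: 27.72
eef_pos: [530.2, -153.1, 170.3]
ee_rot: [-2.208, -2.235, 0.0]
wrist_force: [0.0, -0.2, -4.5]
width: 49.0
```

drive_tool --plan "-1 -0.085 -0.01 0 0; -1 -0.17 -0.021 0 0; -1 -0.255 -0.031 0 0; -1 -0.34 -0.042 0 0; -1 -0.4 -0.049 0 0"

```text
time: 28.35
eef_pos: [512.4, -313.6, 170.2]
ee_rot: [-2.209, -2.234, 0.0]
wrist_force: [-0.2, -0.4, -3.6]
width: 49.2
```

drive_tool --plan "-1 -0.04 -0.005 0 0; -1 -0.055 -0.006 0.02 0; -1 -0.055 -0.006 0.06 0; -1 -0.055 -0.006 0.1 0; -1 -0.055 -0.006 0.12 0"

```text
time: 28.98
eef_pos: [510.4, -333.4, 120.6]
ee_rot: [-2.206, -2.234, 0.0]
wrist_force: [1.0, -0.5, -4.8]
width: 49.1
```

Run:
```python
from h import *
cur(); im=shot("side","s7"); c=im[250:400,290:480]
P=lambda x,y,z:proj("side",[[x,y,z]])[0].round(1)
print(P(511.2,-334,80))
hsv=cv2.cvtColor(cv2.cvtColor(cv2.imread("pics/side0.png"),cv2.COLOR_BGR2RGB),cv2.COLOR_RGB2HSV)
g=cv2.GaussianBlur(cv2.imread("pics/side0.png",0),(3,3),0)[250:400,290:480]
m=cv2.inRange(g,90,165);n,l,s,ce=cv2.connectedComponentsWithStats(m); i=l[321-250,384-290];cs,_=cv2.findContours((l==i).astype(np.uint8),0,2)
e=cv2.fitEllipse(cv2.convexHull(cs[0])); print(e,s[i],back("side",(e[0][0]+290,e[0][1]+250),80))
cv2.imwrite("pics/s7c.png",cv2.cvtColor(cv2.resize(c,None,fx=4,fy=4,interpolation=cv2.INTER_CUBIC),cv2.COLOR_RGB2BGR))
```

```text
28.98 [ 510.36 -333.43  120.59] 0.0125 [ 1.  -0.5 -4.8] 49.1
[382.1 318.6]
((97.51660919189453, 68.34724426269531), (218.37216186523438, 271.41973876953125), 172.78890991210938) [    0     0   190   150 25017] [ 519.21141869 -338.52515713   80.        ]
```

View pics/s7c.png

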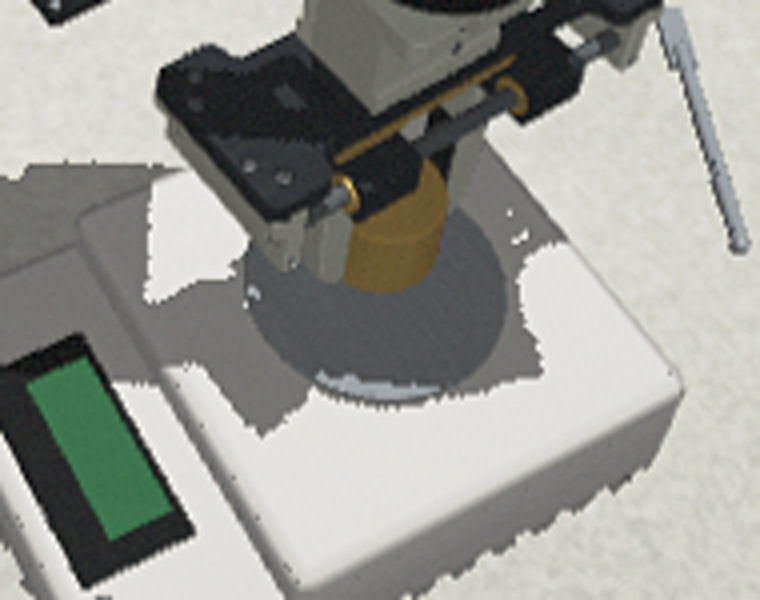

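drive_tool --plan "-1 -0.001 0 0.025 0; -1 -0.002 0 0.045 0; -1 -0.002 0 0.058 0; -1 -0.002 0 0.062 0; -1 -0.002 0 0.062 0"

```text
time: 29.65
eef_pos: [510.7, -335.1, 97.7]
ee_rot: [2.208, 2.234, 0.0]
wrist_force: [0.7, 0.9, -3.8]
width: 48.7
```

drive_tool --plan "-1 0 0 0.001 0; -1 0 0 0.003 0; -1 0 0 0.004 0; -1 0 0 0.005 0; -1 0 0 0.005 0"

```text
time: 30.28
eef_pos: [510.6, -335.1, 95.6]
ee_rot: [2.208, 2.235, -0.0]
wrist_force: [0.7, -0.8, -4.0]
width: 49.1
```

Commanded 95.2; contact is expected near 94.5. Lower in small steps.

drive_tool --plan "-1 0 0 0.001 0; -1 0 0 0.002 0; -1 0 0 0.002 0; -1 0 0 0.002 0"

```text
time: 30.78
eef_pos: [510.6, -335.1, 94.9]
ee_rot: [2.208, 2.234, 0.0]
wrist_force: [0.1, -0.8, -3.5]
width: 48.9
```

drive_tool --plan "-1 0 0 0.001 0; -1 0 0 0.001 0; -1 0 0 0.001 0; -1 0 0 0.001 0"

```text
time: 31.28
eef_pos: [510.6, -335.1, 94.5]
ee_rot: [2.208, 2.234, -0.0]
wrist_force: [-0.4, 0.4, -3.4]
width: 49.1
```

drive_tool --plan "-1 0 0 0.001 0; -1 0 0 0.001 0; -1 0 0 0.001 0; -1 0 0 0.001 0"

```text
time: 31.78
eef_pos: [510.7, -335.1, 94.5]
ee_rot: [2.208, 2.234, -0.0]
wrist_force: [-4.4, 1.8, 5.9]
width: 49.0
```

drive_tool --plan "-1 0 0 0.001 0; -1 0 0 0.001 0; -1 0 0 0.001 0; -1 0 0 0.001 0"

```text
time: 32.28
eef_pos: [510.7, -335.2, 94.5]
ee_rot: [2.208, 2.234, 0.0]
wrist_force: [-5.3, 3.4, 9.6]
width: 49.0
```

drive_tool --plan "-1 0 0 -0.001 0; -1 0 0 -0.002 0; 0.12 0 0 -0.002 0; 0.3 0 0 -0.002 0; 0.8 0 0 -0.002 0" --newtons 15

```text
time: 32.9
eef_pos: [510.7, -335.1, 94.3]
ee_rot: [2.208, 2.235, 0.0]
wrist_force: [0.5, -0.6, 0.1]
width: 65.8
```

drive_tool --plan "0.8 0 0 0 0; 0.8 0 0 0 0; 0.8 0 0 -0.05 0; 0.8 0 0 -0.15 0; 0.8 0 0 -0.25 0"

```text
time: 33.52
eef_pos: [510.6, -335.1, 197.1]
ee_rot: [2.208, 2.234, 0.0]
wrist_force: [-0.1, -0.3, -0.3]
width: 83.9
```

Run:
```python
from h import *
from p import plan
cur()
c=(510.5,-334.7,194,.0118)
plan(c,[(535,-90,200,.0118,.8,60),(570,341,200,.0118,-.3,58),(570,341,200,.0118,-.3,60),(570,341,60,.0118,-.3,50),(570,341,14.6,.0118,-.3,20)])
```

```text
33.52 [ 510.61 -335.07  197.13] 0.0119 [-0.1 -0.3 -0.3] 83.9
0.8 0.1222 0.0137 -0.0030 -0.0000; 0.8 0.2444 0.0274 -0.0060 -0.0000; 0.8 0.3666 0.0411 -0.0090 -0.0000; 0.8 0.4888 0.0548 -0.0120 -0.0000; 0.8 0.6110 0.0685 -0.0150 -0.0000
-0.3 0.1345 0.0125 -0.0000 -0.0000; -0.3 0.2691 0.0251 -0.0000 -0.0000; -0.3 0.4036 0.0376 -0.0000 -0.0000; -0.3 0.5382 0.0501 -0.0000 -0.0000; -0.3 0.6727 0.0626 -0.0000 -0.0000
-0.3 0.1345 0.0125 -0.0000 -0.0000; -0.3 0.2691 0.0251 -0.0000 -0.0000; -0.3 0.4036 0.0376 -0.0000 -0.0000; -0.3 0.4036 0.0376 -0.0000 -0.0000; -0.3 0.4036 0.0376 0.1167 -0.0000
-0.3 0.0000 0.0000 0.1167 -0.0000; -0.3 0.0000 0.0000 0.2333 -0.0000; -0.3 0.0000 0.0000 0.2712 -0.0000; -0.3 0.0000 0.0000 0.3090 -0.0000; -0.3 0.0000 0.0000 0.3468 -0.0000
```

drive_tool --plan "0.8 0.122 0.014 -0.003 0; 0.8 0.244 0.027 -0.006 0; 0.8 0.367 0.041 -0.009 0; 0.8 0.489 0.055 -0.012 0; 0.8 0.611 0.068 -0.015 0"

```text
time: 34.15
eef_pos: [535.0, -88.9, 202.3]
ee_rot: [2.207, 2.233, 0.002]
wrist_force: [0.5, -0.2, -0.9]
width: 83.7
```

drive_tool --plan "-0.3 0.135 0.013 0 0; -0.3 0.269 0.025 0 0; -0.3 0.404 0.038 0 0; -0.3 0.538 0.05 0 0; -0.3 0.673 0.063 0 0"

```text
time: 34.78
eef_pos: [557.0, 180.9, 202.3]
ee_rot: [2.208, 2.234, 0.002]
wrist_force: [-0.3, -0.5, -0.8]
width: 38.2
```

drive_tool --plan "-0.3 0.135 0.013 0 0; -0.3 0.269 0.025 0 0; -0.3 0.404 0.037 0 0; -0.3 0.404 0.037 0.1 0; -0.3 0.404 0.037 0.2 0"

```text
time: 35.4
eef_pos: [570.0, 341.9, 121.1]
ee_rot: [2.206, 2.236, 0.003]
wrist_force: [-0.2, 0.5, 0.0]
width: 32.5
```

drive_tool --plan "-0.3 0 0 0.05 0; -0.3 0 0 0.1 0; -0.3 0 0 0.1 0; -0.3 0 0 0.1 0"

```text
time: 35.9
eef_pos: [570.4, 341.0, 81.9]
ee_rot: [2.208, 2.234, 0.002]
wrist_force: [0.3, 1.2, 0.2]
width: 32.3
```

Run:
```python
from h import *
cur(); im=shot("side","s8"); t=shot("top","t8")
r=lambda a:cv2.resize(a,(360,300),interpolation=cv2.INTER_CUBIC)
c=np.hstack([r(im[270:370,320:440]),r(t[178:278,404:524])]); c2=np.hstack([r(im[100:200,150:270])]*1+[r(im[170:270,240:360])])
cv2.imwrite("pics/c8.png",cv2.cvtColor(np.vstack([c,c2]),cv2.COLOR_RGB2BGR))
hsv=cv2.cvtColor(t,cv2.COLOR_RGB2HSV); m=cv2.inRange(hsv,(10,110,50),(30,255,255)); m[:, :430]=0
x,y,w,h=cv2.boundingRect(m);print(x,y,w,h,back("top",(x+w/2-.5,y+h/2-.5),116))
print(proj("top",[[511.2,-334,80],[511.2,-334,116]]))
```

```text
35.9 [570.39 341.    81.86] 0.0116 [0.3 1.2 0.2] 32.3
458 217 24 23 [ 511.76266303 -334.78738747  116.        ]
[[463.50659514 228.51247397]
 [469.13552263 228.27241114]]
```

View pics/c8.png

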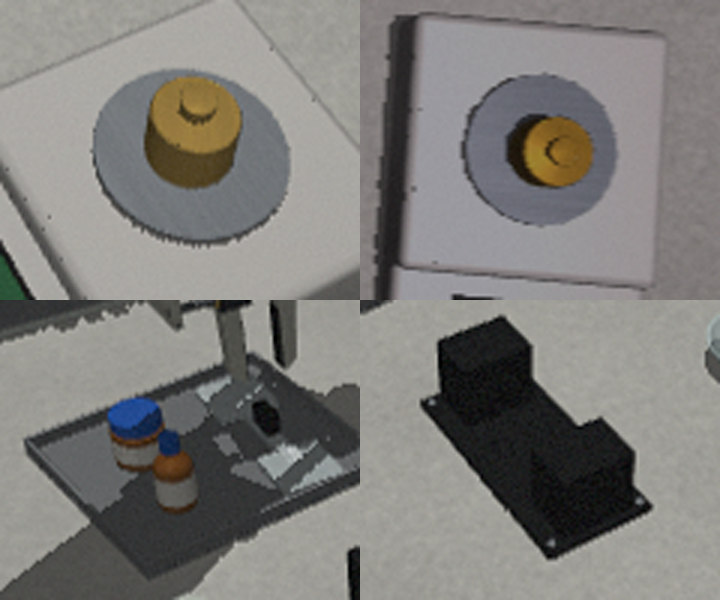

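drive_tool --plan "-0.3 0 0 0.06 0; -0.3 0 0 0.12 0; -0.3 0 0 0.155 0; -0.3 0 0 0.163 0; -0.3 0 0 0.163 0"

```text
time: 36.62
eef_pos: [570.2, 341.0, 16.0]
ee_rot: [2.208, 2.234, 0.001]
wrist_force: [1.0, 0.3, 0.4]
width: 32.6
```

drive_tool --plan "-0.3 0 0 0 0; -0.3 0 0 0 0"

```text
time: 36.88
eef_pos: [570.1, 341.0, 15.9]
ee_rot: [2.208, 2.234, 0.001]
wrist_force: [-0.8, -0.6, 1.1]
width: 32.2
```

drive_tool --plan "-0.3 0 0 0.003 0; -0.3 0 0 0.003 0; -0.6 0 0 0.003 0; -1 0 0 0.003 0; -1 0 0 0.003 0" --newtons 5

```text
time: 37.5
eef_pos: [569.9, 340.9, 14.1]
ee_rot: [2.208, 2.235, 0.0]
wrist_force: [0.0, 0.6, -0.6]
width: 13.8
```

drive_tool --plan "-1 0 0 0 0; -1 0 0 0 0; -1 0 0 0 0; -1 0 0 0 0" --newtons 25

```text
time: 38.0
eef_pos: [569.8, 340.8, 14.0]
ee_rot: [2.208, 2.235, -0.0]
wrist_force: [-0.1, 0.8, 0.5]
width: 13.8
```

Run:
```python
from h import *
from p import plan
c=cur()
plan(c,[(c[0],c[1],160,.0118,-1,30),(551.3,4.6,160,.0118,-1,36),(551.3,4.6,160,.0118,-1,36),(551.3,4.6,86,.0118,-1,30)])
```

```text
38.0 [569.84 340.84  14.03] 0.0118 [-0.1  0.8  0.5] 13.8
-1 0.0000 0.0000 -0.0730 0.0000; -1 0.0000 0.0000 -0.1460 0.0000; -1 0.0000 0.0000 -0.2190 0.0000; -1 0.0000 0.0000 -0.2919 0.0000; -1 0.0000 0.0000 -0.3649 0.0000
-1 -0.0840 -0.0056 -0.0000 -0.0000; -1 -0.1680 -0.0113 -0.0000 -0.0000; -1 -0.2520 -0.0169 -0.0000 -0.0000; -1 -0.3360 -0.0225 -0.0000 -0.0000; -1 -0.4200 -0.0281 -0.0000 -0.0000
-1 -0.0840 -0.0056 -0.0000 -0.0000; -1 -0.1680 -0.0113 -0.0000 -0.0000; -1 -0.2520 -0.0169 -0.0000 -0.0000; -1 -0.3360 -0.0225 -0.0000 -0.0000; -1 -0.4200 -0.0281 -0.0000 -0.0000
-1 -0.0000 -0.0000 -0.0000 -0.0000; -1 -0.0000 -0.0000 0.0617 -0.0000; -1 -0.0000 -0.0000 0.1233 -0.0000; -1 -0.0000 -0.0000 0.1850 -0.0000
```

drive_tool --plan "-1 0 0 -0.04 0; -1 0 0 -0.11 0; -1 0 0 -0.2 0; -1 0 0 -0.29 0; -1 0 0 -0.365 0"

```text
time: 38.62
eef_pos: [569.9, 340.9, 162.9]
ee_rot: [2.208, 2.234, 0.002]
wrist_force: [1.1, 0.2, -1.0]
width: 13.9
```

drive_tool --plan "-1 -0.06 -0.004 0 0; -1 -0.14 -0.01 0 0; -1 -0.225 -0.015 0 0; -1 -0.31 -0.021 0 0; -1 -0.4 -0.027 0 0"

```text
time: 39.25
eef_pos: [560.1, 178.6, 159.1]
ee_rot: [-2.208, -2.234, 0.002]
wrist_force: [0.0, -0.5, -1.5]
width: 13.9
```

drive_tool --plan "-1 -0.085 -0.006 0 0; -1 -0.17 -0.011 0 0; -1 -0.255 -0.017 0 0; -1 -0.34 -0.023 0 0; -1 -0.4 -0.027 0 0"

```text
time: 39.88
eef_pos: [550.9, 18.4, 159.2]
ee_rot: [-2.209, -2.233, 0.002]
wrist_force: [-0.8, -0.5, -0.4]
width: 13.5
```

drive_tool --plan "-1 -0.03 -0.002 0 0; -1 -0.04 -0.003 0.05 0; -1 -0.04 -0.003 0.12 0; -1 -0.04 -0.003 0.17 0; -1 -0.04 -0.003 0.18 0"

```text
time: 40.5
eef_pos: [550.2, 5.0, 85.9]
ee_rot: [-2.206, -2.234, 0.003]
wrist_force: [-0.3, 0.7, 0.5]
width: 13.7
```

drive_tool --plan "-1 0 0 0 0; -1 0 0 0 0; -1 0 0 0 0"

```text
time: 40.88
eef_pos: [551.3, 4.6, 88.8]
ee_rot: [2.208, 2.234, 0.001]
wrist_force: [-0.3, -0.1, -1.0]
width: 13.6
```

drive_tool --plan "-1 0 0 0.01 0; -1 0 0 0.02 0; -1 0 0 0.028 0; -1 0 0 0.03 0; -1 0 0 0.03 0"

```text
time: 41.5
eef_pos: [551.1, 4.6, 76.0]
ee_rot: [2.208, 2.235, 0.0]
wrist_force: [-0.1, 0.2, -0.6]
width: 14.1
```

drive_tool --plan "-1 0 0 0.001 0; -1 0 0 0.001 0; -1 0 0 0.001 0"

```text
time: 41.88
eef_pos: [551.1, 4.6, 76.0]
ee_rot: [2.208, 2.234, 0.0]
wrist_force: [-3.7, -0.4, 6.0]
width: 13.9
```

drive_tool --plan "-1 0 0 -0.001 0; -1 0 0 -0.001 0; -0.6 0 0 -0.001 0; -0.3 0 0 -0.001 0; -0.3 0 0 -0.001 0"

```text
time: 42.5
eef_pos: [551.0, 4.6, 76.0]
ee_rot: [-2.208, -2.235, 0.0]
wrist_force: [-0.3, -0.3, -0.1]
width: 31.2
```

drive_tool --plan "-0.3 0 0 -0.06 0; -0.3 0.06 0 -0.18 0; 0 0.18 -0.03 -0.22 0; 0.1 0.3 -0.08 -0.22 0; 0.1 0.43 -0.13 -0.22 0"

```text
time: 43.12
eef_pos: [496.3, 177.2, 164.4]
ee_rot: [2.209, 2.234, 0.001]
wrist_force: [1.3, -0.0, -0.1]
width: 50.6
```

Run:
```python
from h import *
from p import plan
c=cur()
plan(c,[(460,290,160,.0157,.1,55),(460,290,160,.0157,.1,55),(460,290,19,.0157,.1,48)])
t=shot("top","t9"); s=shot("side","s9")
f=lambda a:cv2.resize(a[165:265,240:400][:, :130],None,fx=6,fy=6,interpolation=cv2.INTER_CUBIC)[:600]
cv2.imwrite("pics/c9.png",cv2.cvtColor(f(t),cv2.COLOR_RGB2BGR))
a=cv2.imread("pics/top0.png",0).astype(np.float32); b=cv2.cvtColor(t,cv2.COLOR_RGB2GRAY).astype(np.float32)
for nm,(x0,x1,y0,y1) in {"base+plate":(262,355,190,238)}.items():
    M=np.eye(2,3,dtype=np.float32)
    A=cv2.threshold(a,110,110,2)[1]
    mask=np.zeros((y1-y0,x1-x0),np.uint8)+255
    # exclude bottle/jar
    mask[201-y0:225-y0,265-x0:291-x0]=0; mask[202-y0:221-y0,327-x0:349-x0]=0
    print(np.abs(a-b)[y0:y1,x0:x1][mask>0].mean())
# pad outline corners: threshold bright plate
for nm,g in(("t0",cv2.imread("pics/top0.png")),("t9",cv2.cvtColor(t,cv2.COLOR_RGB2BGR))):
    h=cv2.cvtColor(g,cv2.COLOR_BGR2HSV)[190:238,255:362]; v=h[...,2].astype(float)
    # subpixel edges along columns/rows: plate top/bottom edge vs black base
    def edge(p,d): # position crossing 85 in profile
        i=np.where((p[:-1]<85)!=(p[1:]<85))[0]; return i
    out=[]
    for u in (294-2,267,326,351-1):
        p=v[:,u-255]; i=edge(p,1); out.append((u,[round(190+k+(85-p[k])/(p[k+1]-p[k]),2) for k in i]))
    for r in (202,223):
        p=v[r-190]; i=edge(p,1); out.append((r,[round(255+k+(85-p[k])/(p[k+1]-p[k]),2) for k in i]))
    print(nm,out)
```

```text
43.12 [496.34 177.21 164.37] 0.0112 [ 1.3 -0.  -0.1] 50.6
0.1 0.0943 -0.0292 0.0036 -0.0014; 0.1 0.1887 -0.0585 0.0073 -0.0029; 0.1 0.2830 -0.0877 0.0109 -0.0043; 0.1 0.2830 -0.0877 0.0109 -0.0043; 0.1 0.2830 -0.0877 0.1284 -0.0043
0.1 0.0000 0.0000 0.1175 -0.0000; 0.1 0.0000 0.0000 0.2350 -0.0000
14.596727
t0 [(292, [np.float64(193.82), np.float64(209.35), np.float64(215.28), np.float64(233.64)]), (267, [np.float64(194.49), np.float64(199.59), np.float64(225.53), np.float64(233.26)]), (326, [np.float64(193.29), np.float64(198.59), np.float64(224.46), np.float64(232.73)]), (350, []), (202, [np.float64(281.29), np.float64(282.59), np.float64(290.36), np.float64(323.67)]), (223, [np.float64(274.29), np.float64(280.45), np.float64(291.16), np.float64(301.98), np.float64(312.19), np.float64(323.9)])]
t9 [(292, [np.float64(194.08), np.float64(209.2), np.float64(215.45), np.float64(233.45)]), (267, [np.float64(194.66), np.float64(199.48), np.float64(225.66), np.float64(232.84)]), (326, [np.float64(193.43), np.float64(198.51), np.float64(224.58), np.float64(232.59)]), (350, []), (202, [np.float64(290.41), np.float64(323.39)]), (223, [np.float64(258.92), np.float64(291.33), np.float64(323.76)])]
```

View pics/c9.png

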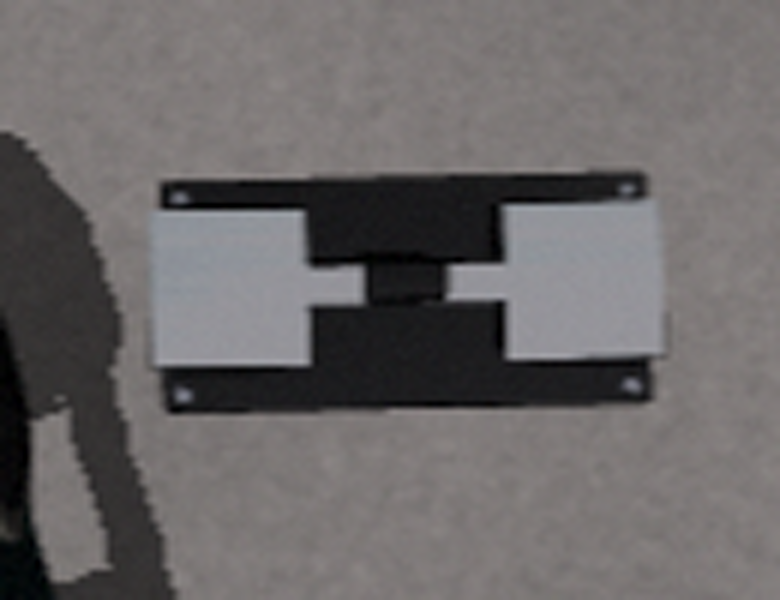

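drive_tool --plan "0.1 0.095 -0.029 0 -0.001; 0.1 0.189 -0.058 0 -0.003; 0.1 0.283 -0.089 0 -0.004; 0.1 0.283 -0.089 0.01 -0.004; 0.1 0.283 -0.089 0.01 -0.004"

```text
time: 43.85
eef_pos: [460.2, 288.1, 159.5]
ee_rot: [2.203, 2.239, -0.001]
wrist_force: [0.5, 0.5, 0.1]
width: 51.3
```

drive_tool --plan "0.1 0 0 0 0; 0.1 0 0 0.1 0; 0.1 0 0 0.15 0; 0.1 0 0 0.15 0; 0.1 0 0 0.15 0"

```text
time: 44.48
eef_pos: [460.6, 288.8, 101.3]
ee_rot: [2.204, 2.239, 0.002]
wrist_force: [-0.2, 0.0, 0.3]
width: 50.9
```

drive_tool --plan "0.1 0.002 0 0.07 0; 0.1 0.002 0 0.14 0; 0.1 0.002 0 0.19 0; 0.1 0.002 0 0.205 0; 0.1 0.002 0 0.205 0"

```text
time: 45.1
eef_pos: [460.3, 289.7, 18.6]
ee_rot: [2.204, 2.239, 0.001]
wrist_force: [-0.2, -0.6, 0.6]
width: 50.9
```

drive_tool --plan "0.1 0 0 0 0; -0.1 0 0 0 0; -1 0 0 0 0; -1 0 0 0 0; -1 0 0 0 0" --newtons 15

```text
time: 45.72
eef_pos: [460.2, 289.6, 18.3]
ee_rot: [2.204, 2.239, 0.001]
wrist_force: [-2.0, -0.4, 4.2]
width: 33.9
```

drive_tool --plan "-1 0 0 0 0; -1 0 0 0 0"

```text
time: 45.98
eef_pos: [460.2, 289.6, 18.3]
ee_rot: [2.204, 2.239, 0.001]
wrist_force: [-1.3, -0.3, 5.8]
width: 33.1
```

Run:
```python
from h import *
from p import plan
c=cur(); z=c[2]+70
plan(c,[(c[0],c[1],190,c[3],-1,36),(552,-60.3,190,.0118,-1,36),(552,-60.3,190,.0118,-1,36),(552,-60.3,z+20,.0118,-1,30)])
```

```text
45.98 [460.21 289.6   18.34] 0.016 [-1.3 -0.3  5.8] 33.1
-1 0.0000 0.0000 -0.0858 -0.0000; -1 0.0000 0.0000 -0.1717 -0.0000; -1 0.0000 0.0000 -0.2575 -0.0000; -1 0.0000 0.0000 -0.3433 -0.0000; -1 0.0000 0.0000 -0.4291 -0.0000
-1 -0.0798 0.0196 -0.0000 0.0004; -1 -0.1597 0.0392 -0.0000 0.0007; -1 -0.2395 0.0588 -0.0000 0.0011; -1 -0.3194 0.0783 -0.0000 0.0015; -1 -0.3992 0.0979 -0.0000 0.0018
-1 -0.0798 0.0197 -0.0000 0.0004; -1 -0.1596 0.0395 -0.0000 0.0007; -1 -0.2394 0.0592 -0.0000 0.0011; -1 -0.3192 0.0790 -0.0000 0.0015; -1 -0.3990 0.0987 -0.0000 0.0018
-1 -0.0798 0.0199 -0.0000 0.0004; -1 -0.0798 0.0199 -0.0000 0.0004; -1 -0.0798 0.0199 0.0680 0.0004; -1 -0.0798 0.0199 0.1361 0.0004; -1 -0.0798 0.0199 0.2041 0.0004
```

drive_tool --plan "-1 0 0 -0.05 0; -1 0 0 -0.14 0; -1 0 0 -0.24 0; -1 0 0 -0.34 0; -1 0 0 -0.43 0"

```text
time: 46.6
eef_pos: [459.9, 289.4, 192.8]
ee_rot: [2.203, 2.239, 0.002]
wrist_force: [0.3, 0.5, -1.0]
width: 33.5
```

drive_tool --plan "-1 -0.06 0.015 0 0; -1 -0.14 0.035 0 0.001; -1 -0.22 0.054 0 0.001; -1 -0.31 0.076 0 0.001; -1 -0.399 0.098 0 0.002"

```text
time: 47.22
eef_pos: [501.8, 129.4, 191.2]
ee_rot: [2.205, 2.237, 0.001]
wrist_force: [-0.2, -0.2, -1.5]
width: 33.5
```

drive_tool --plan "-1 -0.085 0.021 0 0; -1 -0.17 0.042 0 0.001; -1 -0.26 0.064 0 0.001; -1 -0.34 0.084 0 0.001; -1 -0.399 0.099 0 0.002"

```text
time: 47.85
eef_pos: [543.7, -29.8, 191.2]
ee_rot: [2.209, 2.233, 0.001]
wrist_force: [0.1, -0.0, -1.5]
width: 33.7
```

drive_tool --plan "-1 -0.05 0.012 0 0; -1 -0.08 0.02 0 0; -1 -0.08 0.02 0.068 0; -1 -0.08 0.02 0.136 0; -1 -0.08 0.02 0.204 0"

```text
time: 48.48
eef_pos: [552.0, -60.1, 107.9]
ee_rot: [2.208, 2.235, 0.0]
wrist_force: [1.0, 0.5, -0.9]
width: 33.8
```

drive_tool --plan "-1 0 0 0.01 0; -1 0 0 0.015 0; -1 0 0 0.015 0; -1 0 0 0.015 0"

```text
time: 48.98
eef_pos: [552.3, -60.4, 103.3]
ee_rot: [2.208, 2.234, 0.001]
wrist_force: [-0.1, -0.1, -1.6]
width: 33.4
```

drive_tool --plan "-1 0 0 0.012 0; -1 0 0 0.024 0; -1 0 0 0.032 0; -1 0 0 0.035 0; -1 0 0 0.035 0"

```text
time: 49.6
eef_pos: [552.0, -60.4, 88.5]
ee_rot: [2.208, 2.234, 0.0]
wrist_force: [0.8, 0.1, -0.8]
width: 33.6
```

drive_tool --plan "-1 0 0 0.001 0; -1 0 0 0.001 0; -1 0 0 0.001 0"

```text
time: 49.98
eef_pos: [552.1, -60.4, 88.4]
ee_rot: [2.208, 2.234, 0.0]
wrist_force: [-1.4, -0.2, 5.2]
width: 33.4
```

drive_tool --plan "-1 0 0 -0.001 0; -0.2 0 0 -0.001 0; 0.1 0 0 -0.001 0; 0.4 0 0 -0.001 0; 0.4 0 0 -0.001 0"

```text
time: 50.6
eef_pos: [552.0, -60.3, 88.4]
ee_rot: [-2.208, -2.234, 0.0]
wrist_force: [-0.0, 0.6, -0.4]
width: 62.0
```

drive_tool --plan "0.4 0 0 -0.06 0; 0.4 0 0 -0.17 0; 0.4 0 0 -0.28 0; 0.4 0.1 -0.02 -0.28 0; 0.4 0.22 -0.048 -0.28 0"

```text
time: 51.22
eef_pos: [531.7, 27.9, 201.0]
ee_rot: [2.21, 2.232, 0.001]
wrist_force: [0.3, 0.3, -0.7]
width: 65.2
```

Run:
```python
from h import *
from p import plan
c=cur()
plan(c,[(460,370,200,.0157,.33,58),(460,370,200,.0157,.33,60),(460,370,80,.0157,.33,50)])
```

```text
51.23 [531.69  27.93 200.95] 0.0102 [ 0.3  0.3 -0.7] 65.2
0.33 0.1224 -0.0244 0.0003 -0.0007; 0.33 0.2448 -0.0487 0.0007 -0.0015; 0.33 0.3673 -0.0731 0.0010 -0.0022; 0.33 0.4897 -0.0974 0.0014 -0.0030; 0.33 0.6121 -0.1218 0.0017 -0.0037
0.33 0.1225 -0.0239 0.0003 -0.0007; 0.33 0.2450 -0.0477 0.0007 -0.0015; 0.33 0.2450 -0.0477 0.0007 -0.0015; 0.33 0.2450 -0.0477 0.1007 -0.0015; 0.33 0.2450 -0.0477 0.2007 -0.0015
0.33 0.0000 0.0000 0.1000 -0.0000
```

drive_tool --plan "0.33 0.122 -0.024 0 0; 0.33 0.245 -0.049 0 -0.001; 0.33 0.367 -0.073 0 -0.002; 0.33 0.49 -0.097 0 -0.003; 0.33 0.612 -0.122 0 -0.004"

```text
time: 51.85
eef_pos: [479.5, 273.2, 200.6]
ee_rot: [2.203, 2.239, 0.001]
wrist_force: [1.2, -0.7, 0.7]
width: 61.9
```

drive_tool --plan "0.33 0.122 -0.024 0 0; 0.33 0.245 -0.048 0 -0.001; 0.33 0.245 -0.048 0.1 -0.001; 0.33 0.245 -0.048 0.25 -0.001; 0.33 0.245 -0.048 0.3 -0.001"

```text
time: 52.48
eef_pos: [458.0, 368.5, 77.1]
ee_rot: [-2.202, -2.24, 0.007]
wrist_force: [0.8, 1.2, 0.7]
width: 61.9
```

drive_tool --plan "0.33 0 0 0 0; 0.33 0 0 0 0; 0.33 0 0 0 0"

```text
time: 52.85
eef_pos: [460.1, 369.8, 82.6]
ee_rot: [2.202, 2.24, 0.004]
wrist_force: [0.8, 0.7, -0.4]
width: 61.5
```

drive_tool --plan "0.33 0 0 0.05 0; 0.33 0 0 0.1 0; 0.33 0 0 0.14 0; 0.33 0 0 0.157 0; 0.33 0 0 0.157 0"

```text
time: 53.48
eef_pos: [459.1, 369.2, 17.0]
ee_rot: [-2.202, -2.24, 0.001]
wrist_force: [0.5, 0.0, 0.7]
width: 61.8
```

drive_tool --plan "0.33 0 0 0 0; 0.33 0 0 0 0"

```text
time: 53.72
eef_pos: [459.6, 369.5, 18.3]
ee_rot: [2.202, 2.24, 0.001]
wrist_force: [-0.5, -0.2, -0.1]
width: 61.5
```

drive_tool --plan "0.33 0.001 0.001 0.002 0; 0.33 0.001 0.001 0.002 0; 0 0.001 0.001 0.002 0; -1 0.001 0.001 0.002 0; -1 0.001 0.001 0.002 0" --newtons 15

```text
time: 54.35
eef_pos: [459.7, 369.7, 16.9]
ee_rot: [2.202, 2.24, -0.0]
wrist_force: [-0.0, 0.2, 0.4]
width: 47.8
```

drive_tool --plan "-1 0 0 0 0; -1 0 0 0 0; -1 0 0 0 0"

```text
time: 54.72
eef_pos: [459.7, 369.7, 16.9]
ee_rot: [2.202, 2.24, -0.0]
wrist_force: [-0.3, -0.8, 0.8]
width: 47.7
```

Run:
```python
from h import *
from p import plan
c=cur(); z=c[2]+70
plan(c,[(c[0],c[1],170,c[3],-1,34),(550.4,69.8,170,.0118,-1,36),(550.4,69.8,170,.0118,-1,36),(550.4,69.8,z+16,.0118,-1,30)])
```

```text
54.73 [459.69 369.7   16.85] 0.0171 [-0.3 -0.8  0.8] 47.7
-1 0.0000 0.0000 -0.0766 -0.0000; -1 0.0000 0.0000 -0.1531 -0.0000; -1 0.0000 0.0000 -0.2297 -0.0000; -1 0.0000 0.0000 -0.3063 -0.0000; -1 0.0000 0.0000 -0.3829 -0.0000
-1 -0.0837 0.0238 -0.0000 0.0006; -1 -0.1674 0.0475 -0.0000 0.0011; -1 -0.2512 0.0713 -0.0000 0.0017; -1 -0.3349 0.0951 -0.0000 0.0022; -1 -0.4186 0.1188 -0.0000 0.0028
-1 -0.0837 0.0240 -0.0000 0.0006; -1 -0.1673 0.0480 -0.0000 0.0011; -1 -0.2510 0.0720 -0.0000 0.0017; -1 -0.3346 0.0961 -0.0000 0.0022; -1 -0.3346 0.0961 -0.0000 0.0022
-1 0.0000 0.0000 0.0560 -0.0000; -1 0.0000 0.0000 0.1119 -0.0000; -1 0.0000 0.0000 0.1679 -0.0000
```

drive_tool --plan "-1 0 0 -0.05 0; -1 0 0 -0.13 0; -1 0 0 -0.22 0; -1 0 0 -0.31 0; -1 0 0 -0.383 0"

```text
time: 55.35
eef_pos: [459.8, 369.8, 173.2]
ee_rot: [2.202, 2.24, 0.003]
wrist_force: [0.7, 0.1, -0.9]
width: 47.4
```

drive_tool --plan "-1 -0.06 0.017 0 0; -1 -0.14 0.04 0 0.001; -1 -0.23 0.065 0 0.002; -1 -0.32 0.091 0 0.002; -1 -0.41 0.117 0 0.003"

```text
time: 55.98
eef_pos: [509.5, 205.4, 171.6]
ee_rot: [2.205, 2.237, 0.002]
wrist_force: [-0.2, 0.1, -0.9]
width: 47.9
```

drive_tool --plan "-1 -0.085 0.024 0 0; -1 -0.17 0.049 0 0.001; -1 -0.26 0.075 0 0.002; -1 -0.32 0.092 0 0.002; -1 -0.343 0.098 0 0.002"

```text
time: 56.6
eef_pos: [550.6, 68.9, 171.2]
ee_rot: [2.209, 2.233, 0.001]
wrist_force: [-0.0, 0.3, -0.6]
width: 48.1
```

drive_tool --plan "-1 0 0 0.04 0; -1 0 0 0.1 0; -1 0 0 0.15 0; -1 0 0 0.168 0; -1 0 0 0.168 0"

```text
time: 57.22
eef_pos: [550.2, 70.2, 102.6]
ee_rot: [-2.208, -2.235, 0.001]
wrist_force: [-0.1, 0.0, -1.0]
width: 47.7
```

drive_tool --plan "-1 0 0 0 0; -1 0 0 0 0"

```text
time: 57.48
eef_pos: [550.7, 69.9, 103.6]
ee_rot: [2.208, 2.234, 0.001]
wrist_force: [-0.6, -0.5, -0.8]
width: 47.4
```

drive_tool --plan "-1 0 0 0.014 0; -1 0 0 0.028 0; -1 0 0 0.036 0; -1 0 0 0.04 0; -1 0 0 0.04 0"

```text
time: 58.1
eef_pos: [550.4, 69.9, 86.9]
ee_rot: [2.208, 2.235, 0.0]
wrist_force: [-0.2, 0.0, -0.4]
width: 48.0
```

drive_tool --plan "-1 0 0 0.001 0; -1 0 0 0.001 0; -1 0 0 0.001 0"

```text
time: 58.48
eef_pos: [550.5, 69.9, 86.8]
ee_rot: [2.208, 2.234, 0.0]
wrist_force: [-2.5, 0.0, 5.6]
width: 47.8
```

Contact at the expected height; release, rise and move off over the tray side to look.

drive_tool --plan "-1 0 0 -0.001 0; 0.1 0 0 -0.001 0; 0.4 0 0 -0.001 0; 0.7 0 0 -0.001 0; 0.7 0 0 -0.001 0"

```text
time: 59.1
eef_pos: [550.4, 69.9, 86.8]
ee_rot: [2.208, 2.235, -0.0]
wrist_force: [-0.5, -0.2, -0.1]
width: 76.2
```

drive_tool --plan "0.7 0 0 -0.05 0; 0.7 0 0 -0.15 0; 0.7 0 0 -0.28 0; 0.7 0.08 0 -0.3 0; 0.7 0.2 0 -0.3 0"

```text
time: 59.72
eef_pos: [550.0, 150.2, 210.0]
ee_rot: [2.209, 2.231, 0.005]
wrist_force: [-0.2, 0.5, -0.9]
width: 79.1
```

drive_tool --plan "0.7 0.14 0 0 0; 0.7 0.28 0 0 0; 0.7 0.4 0 0 0; 0.7 0.42 0 0 0; 0.7 0.42 0 0 0"

```text
time: 60.35
eef_pos: [547.4, 318.0, 207.7]
ee_rot: [2.207, 2.235, 0.0]
wrist_force: [0.4, -0.8, 0.5]
width: 79.1
```

Run:
```python
from h import *
cur(); t=shot("top","t10"); s=shot("side","s10")
c=np.hstack([cv2.resize(a,(400,400),interpolation=cv2.INTER_CUBIC) for a in(t[160:270,250:360],s[150:260,245:355])]); cv2.imwrite("pics/c10.png",cv2.cvtColor(c,cv2.COLOR_RGB2BGR))
cv2.imwrite("pics/s10.png",cv2.cvtColor(s,cv2.COLOR_RGB2BGR))
for f in("top0","t10"):
    h=cv2.cvtColor(cv2.imread(f"pics/{f}.png"),cv2.COLOR_BGR2HSV); m=cv2.inRange(h,(100,120,60),(130,255,255))
    for x0,x1 in((262,295),(325,350)):
        M=cv2.moments(m[195:235,x0:x1],True); print(f,round(M['m10']/M['m00']+x0,2),round(M['m01']/M['m00']+195,2))
    v=h[...,2].astype(float)
    for u in(292,326):
        p=v[190:238,u]; print(u,[round(190+k+(85-p[k])/(p[k+1]-p[k]),2) for k in np.where((p[:-1]<85)!=(p[1:]<85))[0]])
    p=v[223,285:330]; print([round(285+k+(85-p[k])/(p[k+1]-p[k]),2) for k in np.where((p[:-1]<85)!=(p[1:]<85))[0]])
```

```text
60.35 [547.43 317.95 207.66] 0.0126 [ 0.4 -0.8  0.5] 79.1
top0 276.49 211.51
top0 339.14 209.62
292 [np.float64(193.82), np.float64(209.35), np.float64(215.28), np.float64(233.64)]
326 [np.float64(193.29), np.float64(198.59), np.float64(224.46), np.float64(232.73)]
[np.float64(291.16), np.float64(301.98), np.float64(312.19), np.float64(323.9)]
t10 276.54 211.42
t10 339.1 209.41
292 [np.float64(194.15), np.float64(209.16), np.float64(215.44), np.float64(233.4)]
326 [np.float64(193.45), np.float64(198.51), np.float64(224.61), np.float64(232.56)]
[np.float64(291.36), np.float64(323.73)]
```

View pics/c10.png

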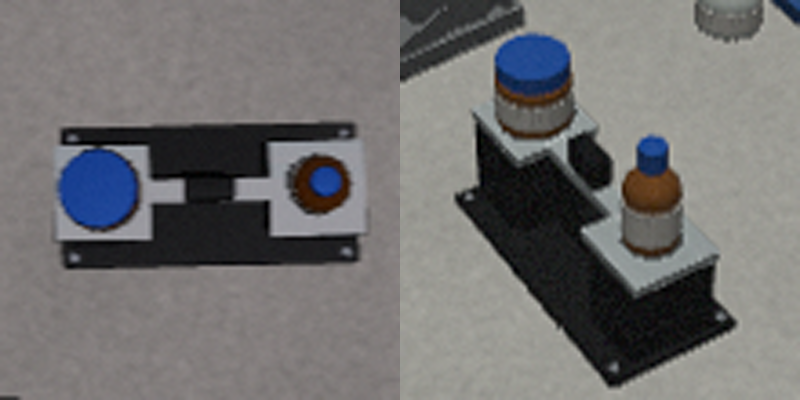

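View pics/s10.png

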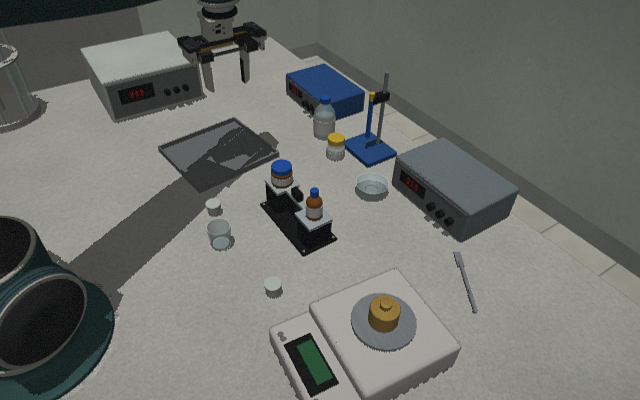

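Everything is in place: the jar (276,211) and bottle (339,209) match the start picture within 0.2 px. The plate is on the stand, the weight is centred on the pan (384,315 in the side view), and the beaker and dish have not moved. Handing in.

```bash
python3 -c "
from station import env
print(env.hand_in())"
```

```text
the job is handed in; nothing more can be done
None
```

The job is done and handed in at about 60 s of the 138 s limit. I stood the jar and bottle in the tray and laid the plate beside them. Then I lowered the check weight onto the pan in sub-millimetre steps. After that the plate went back on the stand, and the bottle and jar went back to their own ends.

Last checks, all by camera:
- **Plate:** its edges match the start picture to about 0.3 px, which is roughly 0.5 mm.
- **Bottle and jar:** both upright, with caps within 0.2 px of where they began.
- **Weight:** about 1 mm from the middle of the pan in the top view. As it seated, it was pressed down with about 10 N before I released it.
- **Beaker and dish:** they show no movement in the last side picture. I judged this by eye only.
- **Gripper:** open and clear of everything.

The two cameras disagreed by about 2–3 mm in absolute position, so I took values in between and used measured grip poses for the put-backs. One automatic ellipse fit of the pan failed, and I replaced it with the top-view circle and a reading by eye.

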